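# Feel the lids of gift tins, load the revolving stand and turn it

## Task

Take the feeler gauge and, going along the row of gift tins from the robot's left to its right, gently slide its blade into the groove under each lid: if it jams at the mouth the lid is shut, if it slides well in the lid is loose. Lay the gauge back flat on its rubber mat, stand every shut tin upright on the revolving display stand and leave the loose ones where they stand. Once the shut tins are all on, turn the stand by its knob through one full turn, so that the knob is back where it began, leaving the other things on the counter (jar, carton, cup, spatula) alone.

Things in the scene. Friction and masses are not known exactly. Their poses are not given: they have to be found in the camera images.
- tin1_mid (a point): Gift tin, leftmost place of the row (from the robot's left); may be absent. 56 mm square, 0.25-0.46 kg, upright; slides if pushed at 1-3 N (a jam just shoves it). Point: on its axis 33 mm above the underside; x, y along the sides. A groove runs round it under the lid, mid-height 18 mm above the point. Lid shut: 2 mm high, the blade jams at its mouth (tin 66 mm tall). Lid loose: 10 mm high, 20 mm deep (tin 70 mm).
- tin2_mid (a point): Gift tin, leftmost place of the row (from the robot's left); may be absent. 56 mm square, 0.25-0.46 kg, upright; slides if pushed at 1-3 N (a jam just shoves it). Point: on its axis 33 mm above the underside; x, y along the sides. A groove runs round it under the lid, mid-height 18 mm above the point. Lid shut: 2 mm high, the blade jams at its mouth (tin 66 mm tall). Lid loose: 10 mm high, 20 mm deep (tin 70 mm).
- tin3_mid (a point): Gift tin, second place of the row (from the robot's left); may be absent. 56 mm square, 0.25-0.46 kg, upright; slides if pushed at 1-3 N (a jam just shoves it). Point: on its axis 33 mm above the underside; x, y along the sides. A groove runs round it under the lid, mid-height 18 mm above the point. Lid shut: 2 mm high, the blade jams at its mouth (tin 66 mm tall). Lid loose: 10 mm high, 20 mm deep (tin 70 mm).
- tin4_mid (a point): Gift tin, third place of the row (from the robot's left); may be absent. 56 mm square, 0.25-0.46 kg, upright; slides if pushed at 1-3 N (a jam just shoves it). Point: on its axis 33 mm above the underside; x, y along the sides. A groove runs round it under the lid, mid-height 18 mm above the point. Lid shut: 2 mm high, the blade jams at its mouth (tin 66 mm tall). Lid loose: 10 mm high, 20 mm deep (tin 70 mm).
- tin5_mid (a point): Gift tin, third place of the row (from the robot's left); may be absent. 56 mm square, 0.25-0.46 kg, upright; slides if pushed at 1-3 N (a jam just shoves it). Point: on its axis 33 mm above the underside; x, y along the sides. A groove runs round it under the lid, mid-height 18 mm above the point. Lid shut: 2 mm high, the blade jams at its mouth (tin 66 mm tall). Lid loose: 10 mm high, 20 mm deep (tin 70 mm).
- tin6_mid (a point): Gift tin, rightmost place of the row (from the robot's left); may be absent. 56 mm square, 0.25-0.46 kg, upright; slides if pushed at 1-3 N (a jam just shoves it). Point: on its axis 33 mm above the underside; x, y along the sides. A groove runs round it under the lid, mid-height 18 mm above the point. Lid shut: 2 mm high, the blade jams at its mouth (tin 66 mm tall). Lid loose: 10 mm high, 20 mm deep (tin 70 mm).
- tin7_mid (a point): Gift tin, rightmost place of the row (from the robot's left); may be absent. 56 mm square, 0.25-0.46 kg, upright; slides if pushed at 1-3 N (a jam just shoves it). Point: on its axis 33 mm above the underside; x, y along the sides. A groove runs round it under the lid, mid-height 18 mm above the point. Lid shut: 2 mm high, the blade jams at its mouth (tin 66 mm tall). Lid loose: 10 mm high, 20 mm deep (tin 70 mm).
- gauge_handle (a point): Grasp point on the feeler gauge's upright wooden handle, on its centre line, 40 mm above the gauge's flat underside. The handle is 30 mm long (x), 14 mm thick (y: grip across this) and reaches 60 mm above the underside. x points along the blade to its tip, z up. The gauge weighs 90 g and starts flat on the mat, blade along the mat.
- gauge_tip (a point): Middle of the blade's front edge: 100 mm ahead (x) of the handle point and 38 mm below it. The steel blade is 4 mm thick (its mid-plane runs through this point, 2 mm above the underside), 18 mm wide, and runs the gauge's whole length.
- gauge_mid (a point): Middle of the gauge's length on its underside: 35 mm ahead (x) of the handle point, 40 mm below it.
- mat_top (a point): Centre of the top of the fixed rubber mat (150 x 70 x 4 mm, x along its length) on which the gauge belongs; 4 mm above the counter.
- plate_top (a point): Centre of the top face of the revolving stand's round plate, 300 mm across, its top 42 mm above the counter; z is the axis. It turns with the plate, x points to the knob. The stand's foot is fixed.
- knob (a point): Middle of the stand's upright wooden knob, 18 mm in diameter, 125 mm from the plate's axis, 58 mm above the plate's top; the wood spans 20 to 80 mm above the plate on a thin stem. It does not spin on its own; a light grip lets it turn between the fingers.
- plate (a joint): Turn of the plate, rad, positive anticlockwise from above, 0 at the start; not wrapped: a full turn reads +-6.28. No stops; it turns either way with light friction (about 1 N at the knob) and stays where left.
- jar_mid (a point): A closed glass jar, 70 mm across, 90 mm tall, a bystander; point 45 mm up its axis; may be absent.
- carton_mid (a point): A red closed carton 100 x 150 x 50 mm, a bystander; point at its centre; may be absent.
- cup_rim (a point): Centre of the mouth of a white cup, 70 mm across, 60 mm tall, a bystander.
- spatula_grip (a point): Handle of a spatula lying on the counter beyond the stand, a bystander.
Not all that is in view belongs to the job. Leave any blue, green or purple look-alike of the part that bears tin6_mid alone.

How it is judged:
By the outcome, as a careful person would: the job done as asked, in the order asked, and still so for the second after the job is handed in, with the robot touching nothing.
Of tin1, tin2 only 1 to 1 are there at a start; the rules pass over those that are not, and their reading is None.
Of tin4, tin5, carton only 1 to 1 are there at a start; the rules pass over those that are not, and their reading is None.
Of tin6, tin7, jar only 1 to 1 are there at a start; the rules pass over those that are not, and their reading is None.
At some moment in a run one of tin1, tin2, tin3, tin4, tin5, tin6, tin7 may be knocked a few centimetres aside while the robot is not near it.
It also fails if it takes over 210 s, if anything falls off the work surface, if the arm or the gripper's body presses on something with over 40 N, if the wrist force passes 120 N, or if a joint passes its speed limit or range.

## Robot

A 6-joint arm with a two-finger parallel gripper is mounted at the origin on the work surface. World frame = base frame: x ahead of the robot, y to its left, z up, the work surface at z = 0. Lengths are in mm, angles in rad, forces in N, time in s.
With the tool pointing down it reaches from about 325 to 900 mm from the base axis. Payload 3.5 kg.
Tool frame: the origin (TCP) lies on the centre line of the jaws, within the pads' length; the fingertips stand 8 mm ahead of it and the grasp point (between the pads) lies 11 mm behind it; z points along the fingers, y is the line along which they close (so a half turn about z gives the same grasp; the last joint's range is limited). The gripper opens to 85 mm and grips with 20 to 120 N. Pads are 22 mm wide; open, the fingers measure 114 mm over their backs; the gripper's body (76 mm by 85 mm) begins 54 mm behind the grasp point. The pads swing forward as they close: fully open they stand 13 mm farther back than shut.
Start: joints at [1.011, 0.276, -0.026, 1.268, 0, 1.467], TCP at [275.68, 560.912, 239.313] pointing down, gripper open.
Joint ranges: [-3.12, 3.12], [-0.85, 1.88], [-1.08, 1.24], [-1.95, 2.15], [-1.57, 1.53], [-3.14, 3.14]. Speed limits (rad/s): [2.57, 2.57, 3.14, 3.14, 3.14, 3.14].

## Interface

Orientations are given as a unit quaternion [w, x, y, z].
In Python, from station import sense, snapshot, get_calibration, job_done, find_in, mark_of gives the robot as it stands.
- The arm moves only by the tool drive_tool, never from a script. Its arguments are lists of equal length, an entry for each row: "claw": the closure, from -1 (fully open) to 1 (shut); "linear": the shift along the tool's x, y, z in m, a list of three; "spin": the turn about the tool's z in rad. A call has 1 to 20 rows; each row shifts and turns the commanded pose from where the row before left it, along the tool's axes as they then stand; what a row does not reach is not made up. A row lasts 1/10 s, in which the tool goes at most 50 mm and 8.59 degrees, less where a joint would pass 70% of its speed; a pose out of reach is approached as far as the arm can. A call with a gripper value outside its range is refused whole. The fingers move at their own pace and stop on an object; "squeeze" is the grip in N (left out, the last holds). Time passes only in rows, so rows that do not move let the fingers close. It gives the time, the measured TCP pose, the force, the opening and the grip force at its end, in the units of the state.
- sense(): the state, without advancing time (a new reading comes with each control period).
- snapshot(name): name is "scene" or "top" or "wrist"; returns the picture (400x640x3 uint8, red, green, blue); there is no depth.
- get_calibration(name): a dict with "mtx" (3x3 intrinsics, pixels), "k1" (the pictures are not rectified: a ray, as slopes to the right and down, at radius r is drawn at 1 + k1 r^2 times it, then the intrinsics apply), "rvec" (rotation vector, rad) and "tvec" (3), from world to camera coordinates, as OpenCV has them; the wrist camera has in their place "mount" (4x4, takes a point from camera to tool coordinates, whose origin is the TCP and whose axes are the flange's). Camera axes: x right, y down, z forward; pixel columns grow to the right and rows downward; lengths in mm; the calibration is good to about 2 mm. A picture is of the moment at which its call begins: read the wrist's pose just before it. get_calibration takes no time and is no camera call.
- job_done(): hands the job in; it is judged then, once.
Trained networks look in the newest picture that a camera, given by its name, has taken for a name from the list of things; names that differ only in an ending like _2 or _b are one class to them, and where a whole thing is asked for, a point or a joint stands for the part that bears it (a point fixed in the world has none). Each returns a list of dicts, best first, with "score" (0 to 1); they miss things now and then, are a little off and sometimes report something else, mostly with a low value. They report only what shows in the picture. A call takes as long as a camera call. They do not tell look-alikes from the thing itself.
- find_in(camera, thing): "bbox" ([left, top, right, bottom] as shares, 0 to 1, of the picture: columns of its width, rows of its height, round what is visible of it).
- mark_of(camera, thing): "centre" ([row, column] as shares, 0 to 1, of the picture: columns of its width, rows of its height: a listed point, or the origin of a listed thing).
The state is a dict: "t": time; "q": joint angles; "joint_velocities": joint speeds; "joint_efforts": joint torques, N m; "ee_pos": TCP position; "tcp_rot": TCP orientation; "force": force on the tool from outside, world axes, zero at the start; "ft_torque": the same for the moment, N m; "gripper_width": finger opening in mm; "grasp_force": force on a finger pad.
Only numpy, scipy, OpenCV 4.12 (cv2) and the standard library are available. Lean on these libraries where they do the work, as an engineer would, in place of code of your own. Each camera call takes 0.05 s, during which the arm holds its last target. There are 200 camera calls.

## Working session

There is one attempt and no reset: what is moved stays moved. The work goes in short steps, Python scripts to look and compute and a tool call to move; the robot and the scene stay as the last step left them, time stands still between calls to the robot, and variables do not carry over. Pictures are saved under pics/ and viewed, at most 14 in all, crops included, and the job is handed in when it is done.

Besides the shell and the picture viewer there is one more tool, called after "Emit:" as a command line: name --pt "numbers of a row" for each row, then --argument value for the rest. drive_tool: Moves the arm, as the interface text tells. Its arguments: {"type":"object","properties":{"claw":{"type":"array"},"linear":{"type":"array"},"spin":{"type":"array"},"squeeze":{"type":"number"}},"required":["claw","linear","spin"]}

```bash
mkdir -p pics; ls; cat > h.py <<'E'
import numpy as np, cv2
from station import *
from scipy.spatial.transform import Rotation as R
def cam(name):
    c=get_calibration(name)
    if 'mount' in c:
        s=sense();T=np.eye(4);q=s['tcp_rot'];T[:3,:3]=R.from_quat([q[1],q[2],q[3],q[0]]).as_matrix();T[:3,3]=s['ee_pos']
        M=T@np.array(c['mount']);return c,M[:3,:3],M[:3,3]
    Rm=cv2.Rodrigues(np.array(c['rvec'],float))[0];t=np.array(c['tvec'],float).ravel()
    return c,Rm.T,-Rm.T@t
def ray(C,u,v):
    c,Rw,o=C;K=np.array(c['mtx']);a=np.array([(u-K[0,2])/K[0,0],(v-K[1,2])/K[1,1]]);b=a.copy()
    for _ in range(30): b=a/(1+c['k1']*(b@b))
    return o,Rw@np.array([b[0],b[1],1])
def at_z(C,u,v,z):
    o,d=ray(C,u,v);return o+d*(z-o[2])/d[2]
def proj(C,P):
    c,Rw,o=C;p=Rw.T@(np.array(P)-o);b=p[:2]/p[2];b=b*(1+c['k1']*(b@b));K=np.array(c['mtx']);return K[0,0]*b[0]+K[0,2],K[1,1]*b[1]+K[1,2]
def save(name,fn,crop=None,f=1):
    im=snapshot(name)
    o=im if crop is None else im[crop[1]:crop[3],crop[0]:crop[2]]
    cv2.imwrite('pics/'+fn,cv2.resize(o,None,fx=f,fy=f,interpolation=cv2.INTER_CUBIC)[:,:,::-1]);return im
E
python3 - <<'E'
from h import *
print(sense())
for n in ['top','scene']:
    save(n,n+'0.png',f=1.25);C=cam(n);print(n,C[2],C[0]['mtx'])
    for th,z in [('tin1_mid',33),('tin3_mid',33),('tin4_mid',33),('tin6_mid',33),('gauge_handle',44),('gauge_tip',6),('mat_top',4),('plate_top',42),('knob',100),('jar_mid',45),('carton_mid',25),('cup_rim',60)]:
        for m in mark_of(n,th)[:5]:
            r,c=m['centre'];print(n,th,round(m['score'],2),round(c*640),round(r*400),at_z(C,c*640,r*400,z).round(0))
E
```

```text
pics
{'t': 0.0, 'q': array([ 1.01059137e+00,  2.77121797e-01, -2.79050170e-02,  1.26798251e+00,
        1.04369611e-05,  1.46739937e+00]), 'joint_velocities': array([ 5.63690540e-04,  5.49019318e-04, -1.69019376e-05,  2.19227514e-04,
        8.72993907e-04,  2.86903968e-04]), 'joint_efforts': array([ 7.21647157e-04, -4.45506120e+01,  2.95201635e+01,  1.61412999e-02,
        5.27783129e-05,  6.22633422e-06]), 'ee_pos': array([275.2746932 , 560.26227307, 238.15525443]), 'tcp_rot': array([-3.65371580e-04,  2.26423129e-01,  9.74028409e-01, -1.04444697e-03]), 'force': array([0.31990257, 0.23394146, 0.15062331]), 'ft_torque': array([ 0.00993385,  0.06411493, -0.00183268]), 'grasp_force': 0.0, 'gripper_width': 85.15549707481104}
top [ 360.09753138   13.49974381 1271.21379256] [[451.51584401   0.         316.87007247]
 [  0.         451.51584401 202.53500505]
 [  0.           0.           1.        ]]
top tin1_mid 0.57 288 193 [562. 128.  33.]
top tin3_mid 0.79 233 194 [561. 281.  33.]
top tin4_mid 0.24 196 198 [551. 384.  33.]
top tin6_mid 0.89 212 149 [692. 345.  33.]
top tin6_mid 0.78 267
[... 660 characters left out ...]
 [555. 389.  33.]
scene tin3_mid 0.85 420 200 [565. 280.  33.]
scene tin6_mid 0.92 328 254 [642.   6.  33.]
scene tin6_mid 0.8 404 245 [674. 189.  33.]
scene tin6_mid 0.78 457 232 [683. 327.  33.]
scene tin6_mid 0.71 355 128 [283. 208.  33.]
scene tin6_mid 0.7 418 198 [559. 278.  33.]
scene gauge_handle 0.75 345 180 [453. 115.  44.]
scene gauge_handle 0.63 153 265 [ 548. -397.   44.]
scene gauge_tip 0.83 304 192 [429.  11.   6.]
scene mat_top 0.61 329 191 [447.  76.   4.]
scene plate_top 0.72 191 232 [ 486. -293.   42.]
scene plate_top 0.28 348 180 [456. 123.  42.]
scene knob 0.94 150 262 [ 572. -390.  100.]
scene knob 0.48 334 191 [517.  64. 100.]
scene cup_rim 0.71 370 282 [752.  69.  60.]
```

View pics/top0.png

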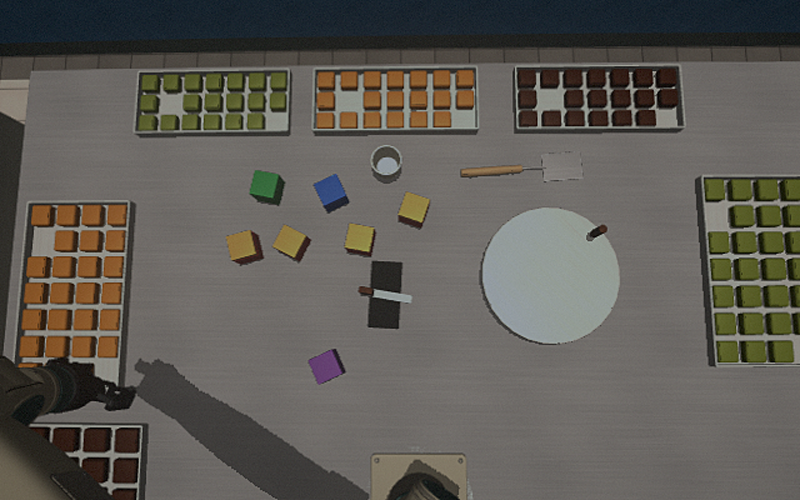

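View pics/scene0.png

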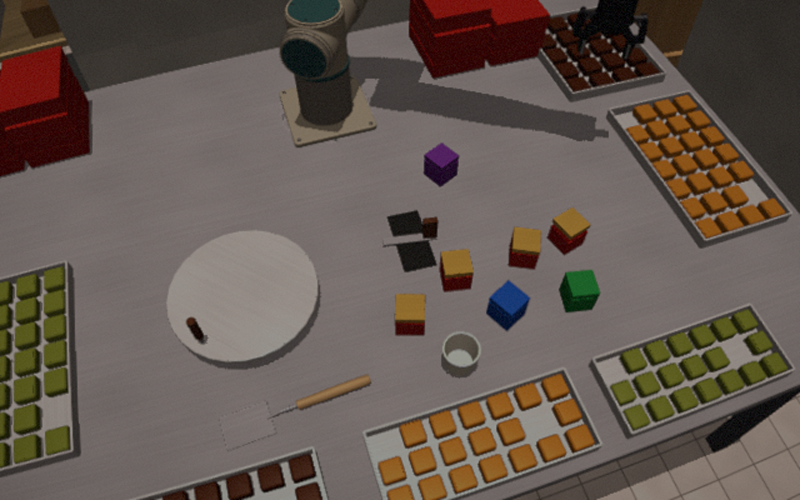

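The top picture shows four orange-yellow lids with red bodies, at (243,247), (291,242), (360,240) and (414,210) in the 1.25x view. There is no jar or carton. The green (266,186), blue (331,192) and purple (326,366) blocks are look-alikes, and so are the orange sweets in the trays. The gauge at (385,296) lies across the mat, the plate is at (551,276) and the knob at (597,233).

Next I get a close wrist view above the row.

```bash
cat >> h.py <<'E'
def tw(v):  # tool yaw angle psi of tool y
    q=sense()['tcp_rot'];M=R.from_quat([q[1],q[2],q[3],q[0]]).as_matrix();return M
def psi():
    M=tw(0);return np.arctan2(M[1,1],M[0,1])
def plan(x,y,z,ps=None,first='spin'):
    s=sense();M=tw(0);p=psi();d=np.array([x,y,z])-s['ee_pos']
    ds=0 if ps is None else (ps-p+np.pi)%(2*np.pi)-np.pi
    def loc(a): # world disp -> tool for yaw a (down)
        Y=np.array([np.cos(a),np.sin(a),0]);Z=np.array([0,0,-1.]);X=np.cross(Y,Z);return np.array([X@d,Y@d,Z@d])
    print('now',np.round(s['ee_pos'],1),'psi',round(p,3),'tilt',np.round(M[:,2],3),'| spin about tool z',round(-ds,3),'| shift tool before spin',loc(p).round(1),'after spin',loc(p+ds).round(1))
E
python3 - <<'E'
from h import *
c=get_calibration('wrist');print(np.round(c['mount'],3),c['mtx'],c['k1'])
plan(480,200,330,0.0)
E
```

```text
[[-0.00000e+00 -9.52000e-01 -3.05000e-01  7.78040e+01]
 [ 1.00000e+00  0.00000e+00 -1.00000e-03 -2.10000e-01]
 [ 1.00000e-03 -3.05000e-01  9.52000e-01 -1.35008e+02]
 [ 0.00000e+00  0.00000e+00  0.00000e+00  1.00000e+00]] [[279.04045057   0.         320.60971737]
 [  0.         279.04045057 196.40738509]
 [  0.           0.           1.        ]] -0.025337973283419978
now [275.7 560.9 239.3] psi 1.114 tilt [ 0. -0. -1.] | spin about tool z 1.114 | shift tool before spin [-342.6 -233.8  -90.7] after spin [-360.9  204.3  -90.7]
```

Emit:
drive_tool --claw '[-1,-1,-1,-1,-1,-1,-1,-1,-1,-1,-1,-1,-1,-1,-1,-1,-1]' --pt "0 0 0" --pt "0 0 0" --pt "0 0 0" --pt "0 0 0" --pt "-0.017 -0.03 -0.0076" --pt "-0.017 -0.03 -0.0076" --pt "-0.017 -0.03 -0.0076" --pt "-0.017 -0.03 -0.0076" --pt "-0.017 -0.03 -0.0076" --pt "-0.017 -0.03 -0.0076" --pt "-0.017 -0.03 -0.0076" --pt "-0.017 -0.03 -0.0076" --pt "-0.017 -0.03 -0.0076" --pt "-0.017 -0.03 -0.0076" --pt "-0.017 -0.03 -0.0076" --pt "-0.017 -0.03 -0.0076" --pt "0 0 0" --spin '[-0.115,-0.115,-0.115,-0.112,0,0,0,0,0,0,0,0,0,0,0,0,0]'

```text
t: 3.0
ee_pos: [482.1, 198.3, 331.8]
tcp_rot: [0.002, 0.002, 1.0, -0.0]
force: [0.1, 0.3, -0.4]
gripper_width: 85.1
grasp_force: 0.0
```

```bash
python3 - <<'E'
from h import *
C=cam('wrist');s=sense();print(s['ee_pos'],psi(),s['force'],s['q'])
im=save('wrist','w1.png',f=1.25);cv2.imwrite('pics/w1raw.png',im)
for th,z in [('tin3_mid',33),('tin6_mid',33),('gauge_handle',44),('gauge_tip',6),('mat_top',4),('plate_top',42),('knob',100),('cup_rim',60)]:
    for m in mark_of('wrist',th)[:6]:
        r,c=m['centre'];print(th,round(m['score'],2),round(c*640),round(r*400),at_z(C,c*640,r*400,z).round(1))
E
```

```text
[482.14578437 198.30993544 331.81586796] 1.566272140228952 [ 0.06106826  0.30549124 -0.40837582] [ 2.66894108e-01  5.40925571e-02 -9.77480643e-02  1.41592712e+00
 -1.30956953e-03  2.71415576e-01]
tin3_mid 0.89 369 208 [564.4 277.9  33. ]
tin6_mid 0.9 319 22 [292.6 196.2  33. ]
tin6_mid 0.69 400 269 [680.6 339.1  33. ]
tin6_mid 0.6 215 247 [636.3  12.7  33. ]
gauge_handle 0.92 263 137 [446.7 111.4  44. ]
gauge_handle 0.25 370 204 [553.7 277.   44. ]
gauge_tip 0.93 207 127 [434.7  13.9   6. ]
gauge_tip 0.72 246 135 [447.6  76.2   6. ]
mat_top 0.91 248 134 [445.5  79.1   4. ]
plate_top 0.87 14 164 [ 484.3 -291.7   42. ]
knob 0.41 17 164 [ 473.8 -220.9  100. ]
cup_rim 0.8 249 309 [745.4  69.2  60. ]
cup_rim 0.54 369 206 [550.7 272.3  60. ]
```

View pics/w1.png

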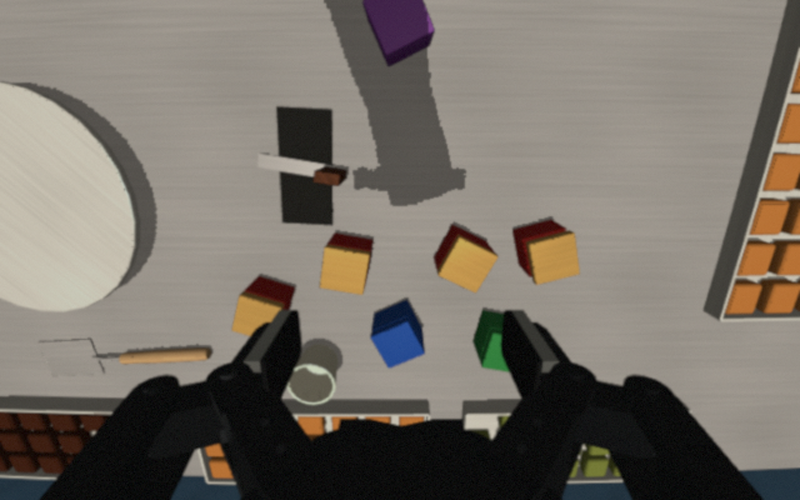

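The wrist view shows the gauge handle at (330,176) and its tip at (262,160), crossing the dark mat at (305,165). The four tin lids are at (547,257), (467,262), (346,266) and (262,312). The blue, green and purple look-alikes are separate from these. Next I measure the lid squares.

```bash
cat >> h.py <<'E'
def lids(C,im,z=67,amin=300):
    hsv=cv2.cvtColor(im,cv2.COLOR_RGB2HSV);m=cv2.inRange(hsv,(12,90,120),(28,255,255))
    m=cv2.morphologyEx(m,cv2.MORPH_OPEN,np.ones((3,3)));out=[]
    for c in cv2.findContours(m,cv2.RETR_EXTERNAL,cv2.CHAIN_APPROX_NONE)[0]:
        if cv2.contourArea(c)<amin: continue
        P=np.array([at_z(C,u,v,z)[:2] for u,v in c[:,0]],np.float32)
        (x,y),(w,h),a=cv2.minAreaRect(P)
        if abs(y)<450 and 350<x<760 and 40<w<75 and 40<h<75: out.append((round(x,1),round(y,1),round(w,1),round(h,1),round((a+45)%90-45,1)))
    return sorted(out,key=lambda o:-o[1])
def mask_rect(C,m,z):
    c=max(cv2.findContours(m,cv2.RETR_EXTERNAL,cv2.CHAIN_APPROX_NONE)[0],key=cv2.contourArea)
    return cv2.minAreaRect(np.array([at_z(C,u,v,z)[:2] for u,v in c[:,0]],np.float32))
E
python3 - <<'E'
from h import *
C=cam('wrist');im=cv2.imread('pics/w1raw.png')
print('wrist',lids(C,im))
m=cv2.inRange(im,(0,0,0),(45,45,45));m2=np.zeros_like(m);m2[80:185,215:272]=m[80:185,215:272]
print('mat',mask_rect(C,cv2.morphologyEx(m2,cv2.MORPH_CLOSE,np.ones((15,15))),4))
for n in ['top','scene']:
    print(n,lids(cam(n),snapshot(n),amin=150))
plan(446.7,111.4,150,-0.122)
E
```

```text
wrist [(545.5, 388.1, 55.3, 55.5, 15.7), (553.9, 282.2, 54.8, 55.2, -26.5), (561.5, 130.9, 55.6, 54.9, -10.3), (628.1, 12.4, 53.1, 54.8, -19.2)]
mat ((443.31866455078125, 82.06822204589844), (76.06156921386719, 145.27601623535156), 87.37653350830078)
top [(566.4, 126.6, 54.1, 54.4, -10.7), (633.3, 7.4, 53.6, 53.7, -18.6)]
scene [(549.7, 387.0, 54.5, 55.4, 17.0), (562.1, 279.8, 53.3, 55.0, -25.4), (568.4, 126.8, 54.9, 55.1, -10.8), (635.1, 7.4, 54.0, 53.4, -18.1)]
now [479.4 201.4 330.4] psi 1.572 tilt [-0. -0. -1.] | spin about tool z 1.694 | shift tool before spin [ 32.8 -90.  180.4] after spin [-93.3 -21.5 180.4]
```

Emit:
drive_tool --claw '[-1,-1,-1,-1,-1,-1,-1,-1,-1,-1,-1,-1,-1,-1,-1,-1,-1,-1]' --pt "0 0 0" --pt "0 0 0" --pt "0 0 0" --pt "0 0 0" --pt "0 0 0" --pt "0 0 0" --pt "0 0 0" --pt "0 0 0" --pt "0 0 0" --pt "0 0 0" --pt "0 0 0" --pt "0 0 0" --pt "-0.0233 -0.0054 0.033" --pt "-0.0233 -0.0054 0.033" --pt "-0.0233 -0.0054 0.033" --pt "-0.0233 -0.0054 0.033" --pt "0 0 0" --pt "0 0 0" --spin '[0.1412,0.1412,0.1412,0.1412,0.1412,0.1412,0.1412,0.1412,0.1412,0.1412,0.1412,0.1412,0,0,0,0,0,0]'

```text
t: 5.35
ee_pos: [446.4, 111.1, 198.1]
tcp_rot: [-0.0, 0.75, 0.662, -0.0]
force: [1.8, 0.1, 1.4]
gripper_width: 85.4
grasp_force: 0.0
```

```bash
python3 - <<'E'
from h import *
C=cam('wrist');s=sense();print(s['ee_pos'],psi(),s['q'][5])
im=save('wrist','w2.png',f=1.25);cv2.imwrite('pics/w2raw.png',im)
for th,z in [('gauge_handle',44),('gauge_tip',6),('gauge_mid',4),('mat_top',4)]:
    for m in mark_of('wrist',th)[:2]:
        r,c=m['centre'];print(th,round(m['score'],2),round(c*640),round(r*400),at_z(C,c*640,r*400,z).round(1))
print(sense()['ee_pos'])
E
```

```text
[446.36646854 111.09191952 198.14693745] -0.12414998922181042 1.7979292301543026
gauge_handle 0.83 327 180 [453.  113.1  44. ]
gauge_tip 0.82 322 245 [436.2  17.1   6. ]
gauge_mid 0.75 327 204 [448.9  72.1   4. ]
mat_top 0.62 325 204 [447.4  72.6   4. ]
mat_top 0.45 604 194 [799.1  42.2   4. ]
[448.80184613 111.92160097 200.44361575]
```

View pics/w2.png

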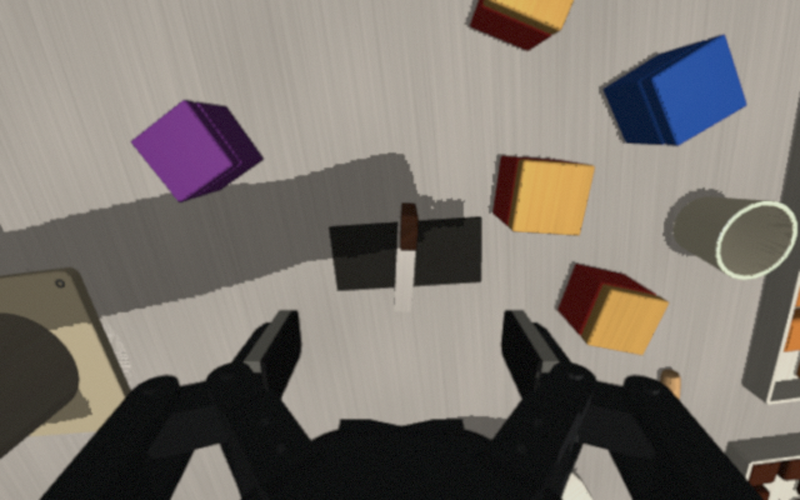

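```bash
python3 - <<'E'
from h import *
C=cam('wrist');print(C[2],sense()['ee_pos'],psi())
im=cv2.imread('pics/w2raw.png');s=im.astype(int)
hs=cv2.cvtColor(im,cv2.COLOR_RGB2HSV)
pts=[];
for v in range(202,248,4):
    row=s[v,295:350].mean(1);bg=np.median(row)
    print(v,row[14:44:1].round().astype(int).tolist() if v in(210,230) else '',end='')
# blade: bright, low sat ; handle: brown
roi=(slice(150,260),slice(295,350))
bl=np.zeros(im.shape[:2],np.uint8);bl[roi]=((s[roi].mean(2)>165)&(hs[roi][...,1]<40))*255
ha=np.zeros_like(bl);ha[roi]=((s[roi][...,0]-s[roi][...,2]>15)&(s[roi].mean(2)<110))*255
for n,m,z in(('blade',bl,8),('handle',ha,64)):
    c=max(cv2.findContours(m,0,1)[0],key=cv2.contourArea);print(n,cv2.boundingRect(c),cv2.contourArea(c))
    v,u=np.nonzero(m);
    P=np.array([at_z(C,a,b,z)[:2] for a,b in zip(u,v)]);d=cv2.fitLine(P.astype(np.float32),cv2.DIST_HUBER,0,.01,.01).ravel();print(d,P.mean(0),cv2.minAreaRect(P.astype(np.float32)))
E
```

```text
[458.34274858 189.24742731 335.52998908] [448.80184613 111.92160097 200.44361575] -0.12232886128152037
202 206 210 [34, 37, 35, 35, 37, 34, 37, 90, 157, 181, 186, 185, 185, 185, 184, 184, 186, 186, 186, 186, 187, 176, 133, 75, 38, 35, 35, 33, 32, 35]214 218 222 226 230 [97, 104, 111, 113, 113, 108, 113, 151, 172, 178, 178, 179, 178, 178, 179, 179, 180, 181, 180, 180, 174, 164, 155, 158, 157, 156, 159, 161, 162, 161]234 238 242 246 blade (313, 200, 19, 60) 742.0
[2.7094644e-01 9.6259445e-01 4.4484552e+02 4.1921749e+01] [443.96100613  34.96042218] ((446.3861083984375, 69.24915313720703), (144.6698455810547, 71.88182067871094), 82.90008544921875)
handle (320, 163, 15, 38) 430.5
[1.24338061e-01 9.92239892e-01 4.56565186e+02 1.17238594e+02] [456.37644141 116.80122621] ((456.62884521484375, 116.89774322509766), (38.432682037353516, 14.144171714782715), 82.94889068603516)
```

```bash
python3 - <<'E'
from h import *
for k in range(2):
    C=cam('wrist');print(sense()['ee_pos'],psi())
    im=snapshot('wrist');s=im.astype(int);roi=(slice(140,260),slice(290,350))
    m=((s[roi][...,0]-s[roi][...,2]>15)&(s[roi].mean(2)<110))
    v,u=np.nonzero(m);P=np.array([at_z(C,a+290,b+140,64)[:2] for a,b in zip(u,v)]).astype(np.float32);print(cv2.minAreaRect(P),u.min()+290,v.min()+140)
    r,c=mark_of('wrist','gauge_handle')[0]['centre'];print(at_z(C,c*640,r*400,44))
E
```

```text
[448.80184613 111.92160097 200.44361575] -0.12232886128152037
((453.8531799316406, 116.74612426757812), (37.63816452026367, 13.667184829711914), 79.87999725341797) 317 164
[452.14425207 113.4577269   44.        ]
[448.09365875 111.72261186 199.79263883] -0.12251631616839612
((453.2900695800781, 117.13655090332031), (38.34746170043945, 13.190743446350098), 82.81270599365234) 318 163
[452.92181117 114.16833908  44.        ]
```

Emit:
drive_tool --claw '[-1,-1,-1,-1,-1,-1,-1,1,1,1,1,1,1,1,1,1]' --pt "0.0021 0.0046 0" --pt "0 0 0.04" --pt "0 0 0.04" --pt "0 0 0.04" --pt "0 0 0.03" --pt "0 0 0.0168" --pt "0 0 0" --pt "0 0 0" --pt "0 0 0" --pt "0 0 0" --pt "0 0 0" --pt "0 0 0" --pt "0 0 0" --pt "0 0 0" --pt "0 0 0" --pt "0 0 0" --spin '[0,0,0,0,0,0,0,0,0,0,0,0,0,0,0,0]' --squeeze 60

```text
t: 7.4
ee_pos: [452.3, 112.7, 32.5]
tcp_rot: [0.0, 0.749, 0.662, 0.001]
force: [-1.0, 0.1, 6.6]
gripper_width: 13.1
grasp_force: 58.7
```

Emit:
drive_tool --claw '[1,1,1,1,1,1,1,1,1,1,1,1,1,1,1,1,1,1,1,1]' --pt "0 0 -0.045" --pt "0 0 -0.045" --pt "0 0 0" --pt "0 0 0" --pt "0 0 0" --pt "0 0 0" --pt "0 0 0" --pt "0 0 0" --pt "0 0 0" --pt "0 0 0" --pt "0 0 0" --pt "0 0 0" --pt "0 0 0" --pt "0 0 0" --pt "0 0 0" --pt "0 0.0472 0" --pt "0 0.0472 0" --pt "0 0.0472 0" --pt "0 0.0472 0" --pt "0 0.0472 0" --spin '[0,-0.1408,-0.1408,-0.1408,-0.1408,-0.1408,-0.1408,-0.1408,-0.1408,-0.1408,-0.1408,-0.1408,-0.1408,-0.1408,-0.1408,0,0,0,0,0]'

```text
t: 9.4
ee_pos: [386.0, 341.1, 121.4]
tcp_rot: [-0.0, -0.138, 0.99, -0.0]
force: [0.8, 0.3, -0.3]
gripper_width: 13.5
grasp_force: 58.9
```

Emit:
drive_tool --claw '[1,1,1]' --pt "0 0 0" --pt "0 0 0" --pt "0 0 0" --spin '[0,0,0]'

```text
t: 9.7
ee_pos: [386.8, 338.6, 121.2]
tcp_rot: [-0.001, -0.138, 0.99, -0.001]
force: [-0.1, -0.3, -0.0]
gripper_width: 13.2
grasp_force: 59.1
```

```bash
cat >> h.py <<'E'
def look(z=67):
    S=[];
    for _ in range(3):
        C=cam('wrist');p=sense()['ee_pos'];im=snapshot('wrist');S.append((p,lids(C,im,z)))
    for p,l in S: print(p.round(1),l)
    return C,im
E
python3 - <<'E'
from h import *
C,im=look();cv2.imwrite('pics/w3.png',cv2.resize(im,None,fx=1.25,fy=1.25)[:,:,::-1])
print(psi(),sense()['force'])
b=psi()-np.pi/2;u=np.array([np.cos(b),np.sin(b)]);h=sense()['ee_pos'];print('tip pred px',proj(C,[h[0]+100*u[0],h[1]+100*u[1],h[2]-27]))
for m in mark_of('wrist','gauge_tip')[:2]: print(m['score'],m['centre'][1]*640,m['centre'][0]*400)
print('scene',lids(cam('scene'),snapshot('scene'),amin=150))
E
```

```text
[386.8 338.6 121.2] [(564.5, 127.9, 55.3, 55.5, -10.7)]
[387.1 338.3 121.3] [(564.6, 127.8, 55.2, 55.4, -10.5)]
[387.3 338.2 121.4] [(564.5, 127.9, 55.2, 55.4, -10.6)]
1.8455898733673286 [-0.60909972  0.30226872 -0.34486037]
tip pred px (np.float64(321.5143065115519), np.float64(356.4743371025239))
scene [(549.8, 387.2, 54.8, 54.8, 15.4), (562.1, 279.8, 53.3, 55.0, -25.4), (568.4, 126.8, 54.9, 55.1, -10.8), (635.1, 7.4, 54.1, 53.4, -18.1)]
```

View pics/w3.png

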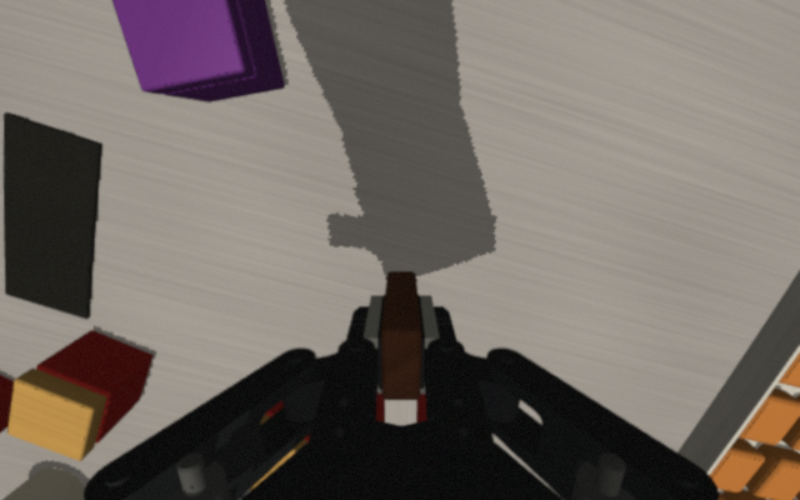

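The picture shows the gauge gripped with its handle at (400,340) and the gripper hiding the tip. I'll go by the fixed cameras and feel. First I lower to groove height and approach tin 1.

Emit:
drive_tool --claw '[1,1,1,1,1,1]' --pt "0 0 0.022" --pt "0 0 0.0217" --pt "0 0 0" --pt "-0.015 0.0015 0" --pt "-0.015 0.001 0" --pt "0 0 0" --spin '[0,0,0,0,0,0]'

```text
t: 10.55
ee_pos: [418.2, 351.2, 79.5]
tcp_rot: [0.002, -0.137, 0.991, 0.001]
force: [-0.7, 0.1, 0.4]
gripper_width: 13.1
grasp_force: 59.2
```

Emit:
drive_tool --claw '[1,1,1,1]' --pt "0 0 0" --pt "0 0 0" --pt "0 0 0" --pt "0 0 0" --spin '[0,0,0,0]'

```text
t: 10.95
ee_pos: [414.7, 350.0, 78.0]
tcp_rot: [-0.0, -0.138, 0.99, -0.0]
force: [0.3, -0.1, -1.9]
gripper_width: 13.1
grasp_force: 59.2
```

```bash
python3 - <<'E'
from h import *
s=sense();print(s['ee_pos'],psi(),s['force'])
C=cam('scene');im=snapshot('scene');print(lids(C,im,amin=150))
b=psi()-np.pi/2;h=s['ee_pos'];print('tip px',proj(C,[h[0]+100*np.cos(b),h[1]+100*np.sin(b),h[2]-27]))
for m in mark_of('scene','gauge_tip')[:2]: print(m['score'],m['centre'][1]*640,m['centre'][0]*400)
cv2.imwrite('pics/s1.png',cv2.resize(im[120:220,370:500],None,fx=6,fy=6,interpolation=cv2.INTER_CUBIC)[:,:,::-1])
E
```

```text
[414.69866476 349.99027845  78.04281665] 1.8479722527496303 [ 0.25827685 -0.11621168 -1.91711243]
[(549.5, 387.2, 55.4, 54.8, 15.4), (562.1, 279.8, 53.3, 55.0, -25.4), (568.5, 126.7, 55.0, 55.3, -11.2), (635.1, 7.4, 54.0, 53.4, -18.1)]
tip px (np.float64(445.8864999200195), np.float64(170.10274149604135))
0.53 445.18399999999997 169.79999999999998
```

View pics/s1.png

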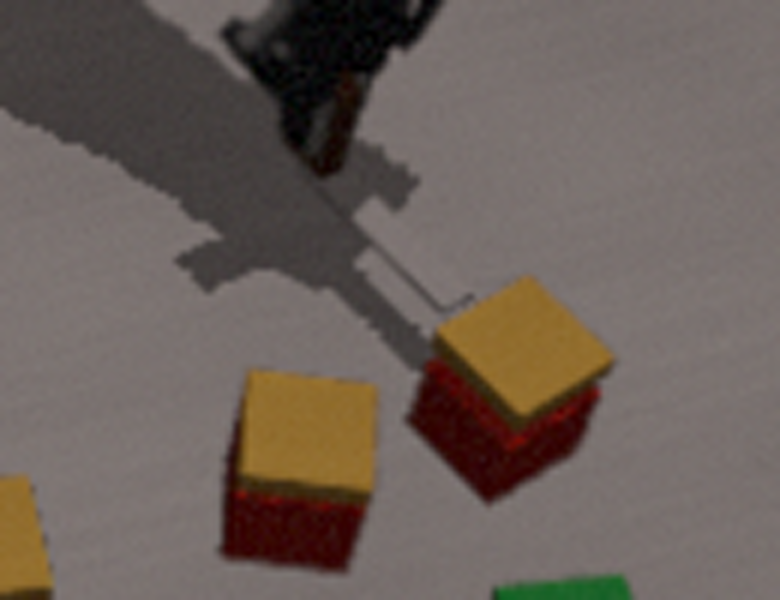

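The crop shows the blade tip at (445,310), just short of tin 1's near face, so I feel forward gently.

Emit:
drive_tool --claw '[1,1,1,1,1,1]' --pt "-0.002 0 0" --pt "-0.002 0 0" --pt "-0.002 0 0" --pt "-0.002 0 0" --pt "0 0 0" --pt "0 0 0" --spin '[0,0,0,0,0,0]'

```text
t: 11.65
ee_pos: [423.1, 352.4, 78.0]
tcp_rot: [-0.0, -0.138, 0.99, -0.0]
force: [-0.3, 0.4, -1.4]
gripper_width: 13.1
grasp_force: 59.2
```

Emit:
drive_tool --claw '[1,1,1,1,1]' --pt "-0.002 0 0" --pt "-0.002 0 0" --pt "-0.002 0 0" --pt "0 0 0" --pt "0 0 0" --spin '[0,0,0,0,0]'

```text
t: 12.15
ee_pos: [428.8, 354.1, 78.0]
tcp_rot: [-0.0, -0.138, 0.99, -0.0]
force: [-0.6, -0.6, -1.1]
gripper_width: 13.4
grasp_force: 59.2
```

Emit:
drive_tool --claw '[1,1,1,1]' --pt "-0.002 0 0" --pt "-0.002 0 0" --pt "0 0 0" --pt "0 0 0" --spin '[0,0,0,0]'

```text
t: 12.55
ee_pos: [432.7, 355.2, 78.0]
tcp_rot: [-0.0, -0.138, 0.99, 0.0]
force: [-0.7, 0.7, -1.1]
gripper_width: 13.2
grasp_force: 59.2
```

```bash
cat >> h.py <<'E'
def probe():
    s=sense();C=cam('scene');im=snapshot('scene');print(s['ee_pos'].round(1),round(psi(),3),s['force'].round(2),s['ft_torque'].round(2));print(lids(C,im,amin=150))
    b=psi()-np.pi/2;u=np.array([np.cos(b),np.sin(b)]);print('force along blade',(s['force'][:2]@u).round(2),'tip',(s['ee_pos'][:2]+100*u).round(1))
E
python3 -c "
from h import *
probe()"
```

```text
[432.7 355.2  78. ] 1.848 [-0.66  0.68 -1.14] [ 0.02  0.04 -0.02]
[(549.6, 387.1, 55.1, 55.0, 16.0), (562.1, 279.8, 53.3, 55.0, -25.4), (568.4, 126.7, 54.7, 55.1, -10.8), (635.1, 7.4, 54.1, 53.4, -18.1)]
force along blade -0.45 tip [528.9 382.5]
```

Emit:
drive_tool --claw '[1,1,1,1,1,1]' --pt "-0.002 0 0" --pt "-0.002 0 0" --pt "-0.002 0 0" --pt "-0.002 0 0" --pt "0 0 0" --pt "0 0 0" --spin '[0,0,0,0,0,0]'

```text
t: 13.2
ee_pos: [440.3, 357.4, 78.0]
tcp_rot: [-0.0, -0.138, 0.99, -0.0]
force: [-0.0, -0.4, -0.5]
gripper_width: 13.1
grasp_force: 59.2
```

```bash
python3 -c "
from h import *
probe()"
```

```text
[440.3 357.4  78. ] 1.848 [-0.02 -0.41 -0.54] [-0.03  0.05 -0.03]
[(549.6, 387.1, 55.0, 55.0, 16.0), (562.1, 279.8, 53.3, 55.0, -25.4), (568.6, 126.8, 54.9, 55.4, -10.8), (635.1, 7.4, 54.1, 53.4, -18.1)]
force along blade -0.13 tip [536.5 384.7]
```

Tin 1: the blade went about 15 mm in without force or movement, so its lid is loose. I withdraw and go to tin 2.

Emit:
drive_tool --claw '[1,1,1,1,1,1,1,1,1,1,1,1,1,1]' --pt "0.01 0 0" --pt "0.02 0 0" --pt "0.02 0 0" --pt "0 0 0" --pt "0 0 0" --pt "0 0 0" --pt "0 0 0" --pt "0 0 0" --pt "0 0 0" --pt "-0.0103 0.016 0" --pt "0 0 0" --pt "0 0 0" --pt "0 0 0" --pt "0 0 0" --spin '[0,0,0,0.1218,0.1218,0.1218,0.1218,0.1218,0.1218,0,0,0,0,0]'

```text
t: 14.65
ee_pos: [407.6, 353.0, 77.8]
tcp_rot: [-0.0, 0.225, 0.974, -0.0]
force: [0.1, 0.0, -1.3]
gripper_width: 13.3
grasp_force: 59.2
```

```bash
cat >> h.py <<'E'
def rel(x,y):
    s=sense();b=psi()-np.pi/2;u=np.array([np.cos(b),np.sin(b)]);n=np.array([-u[1],u[0]]);d=np.array([x,y])-s['ee_pos'][:2];print('beta deg',np.degrees(b).round(1),'gap',(d@u-128).round(1),'lateral(toolY)',(d@n).round(1),'z',s['ee_pos'][2].round(1))
E
python3 -c "
from h import *
probe();rel(559.5,280)
C,im=look()"
```

```text
[407.6 353.   77.8] 1.117 [ 0.13  0.04 -1.28] [0.05 0.05 0.  ]
[(549.6, 387.1, 55.1, 55.0, 16.0), (562.3, 279.8, 53.3, 54.7, -25.3), (568.4, 126.8, 54.9, 55.1, -10.8), (635.1, 7.4, 54.1, 53.4, -18.1)]
force along blade 0.1 tip [497.4 309.2]
beta deg -26.0 gap 40.5 lateral(toolY) 0.8 z 77.9
[407.7 353.1  77.9] []
[408.  353.2  77.9] []
[408.  353.3  77.9] []
```

Now advance 32 mm, then feel forward in 2 mm steps.

Emit:
drive_tool --claw '[1,1,1,1,1,1]' --pt "-0.012 0 0" --pt "-0.012 0 0" --pt "-0.006 0 0" --pt "0 0 0" --pt "0 0 0" --pt "0 0 0" --spin '[0,0,0,0,0,0]'

```text
t: 15.45
ee_pos: [435.2, 340.3, 77.9]
tcp_rot: [-0.0, 0.225, 0.974, -0.0]
force: [0.4, 0.3, -1.7]
gripper_width: 13.4
grasp_force: 59.2
```

Emit:
drive_tool --claw '[1,1,1,1,1,1,1]' --pt "-0.002 0 0" --pt "-0.002 0 0" --pt "-0.002 0 0" --pt "-0.002 0 0" --pt "-0.002 0 0" --pt "0 0 0" --pt "0 0 0" --spin '[0,0,0,0,0,0,0]'

```text
t: 16.15
ee_pos: [444.5, 336.0, 78.0]
tcp_rot: [-0.0, 0.225, 0.974, -0.0]
force: [-0.9, -0.2, -0.9]
gripper_width: 13.2
grasp_force: 59.2
```

Emit:
drive_tool --claw '[1,1,1,1,1]' --pt "-0.002 0 0" --pt "-0.002 0 0" --pt "-0.002 0 0" --pt "0 0 0" --pt "0 0 0" --spin '[0,0,0,0,0]'

```text
t: 16.65
ee_pos: [449.9, 333.3, 77.9]
tcp_rot: [0.0, 0.225, 0.974, -0.0]
force: [-1.0, -0.7, -1.2]
gripper_width: 13.3
grasp_force: 59.2
```

```bash
python3 -c "
from h import *
probe();rel(559.5,280)"
```

```text
[449.9 333.3  77.9] 1.117 [-1.   -0.68 -1.15] [-0.01  0.21  0.02]
[(549.6, 387.1, 55.0, 55.0, 16.0), (566.9, 277.6, 53.2, 55.3, -25.4), (568.4, 126.7, 54.7, 55.1, -10.8), (635.1, 7.4, 54.0, 53.4, -18.1)]
force along blade -0.6 tip [539.8 289.5]
beta deg -26.0 gap -6.1 lateral(toolY) 0.1 z 77.9
```

Tin 2 moved about 5 mm along the blade, so it jammed and is shut. On to tin 3.

Emit:
drive_tool --claw '[1,1,1,1,1,1,1,1,1,1,1,1,1]' --pt "0.015 0 0" --pt "0.03 0 0" --pt "0 0 0" --pt "0 0 0" --pt "-0.0055 -0.0386 0" --pt "-0.0055 -0.0386 0" --pt "-0.0055 -0.0386 0" --pt "-0.0055 -0.0386 0" --pt "-0.0055 -0.0386 0" --pt "0 0 0" --pt "0 0 0" --pt "0 0 0" --pt "0 0 0" --spin '[0,0,-0.1345,-0.1345,0,0,0,0,0,0,0,0,0]'

```text
t: 18.0
ee_pos: [401.2, 159.4, 78.2]
tcp_rot: [0.0, 0.091, 0.996, 0.0]
force: [1.2, -1.0, -0.6]
gripper_width: 13.6
grasp_force: 59.3
```

```bash
python3 -c "
from h import *
probe();rel(566,127.5)"
```

```text
[401.2 159.4  78.2] 1.388 [ 1.19 -1.04 -0.55] [-0.01  0.01  0.03]
[(549.4, 387.1, 55.1, 54.8, 15.4), (567.2, 277.5, 53.1, 55.3, -25.4), (568.5, 126.7, 54.7, 54.9, -10.8), (674.9, -21.7, 54.8, 54.5, -14.6)]
force along blade 1.36 tip [499.5 141.3]
beta deg -10.5 gap 39.9 lateral(toolY) -1.4 z 78.1
```

Tin 4 was just knocked aside, to about (673,-21). I probe tin 3 first.

Emit:
drive_tool --claw '[1,1,1,1,1,1]' --pt "-0.012 0 0" --pt "-0.012 -0.001 0" --pt "-0.006 0 0" --pt "0 0 0" --pt "0 0 0" --pt "0 0 0" --spin '[0,0,0,0,0,0]'

```text
t: 18.65
ee_pos: [429.7, 151.7, 77.8]
tcp_rot: [-0.0, 0.092, 0.996, -0.0]
force: [-0.8, -0.3, 0.1]
gripper_width: 13.2
grasp_force: 59.4
```

Emit:
drive_tool --claw '[1,1,1,1,1,1,1]' --pt "-0.002 0 0" --pt "-0.002 0 0" --pt "-0.002 0 0" --pt "-0.002 0 0" --pt "-0.002 0 0" --pt "0 0 0" --pt "0 0 0" --spin '[0,0,0,0,0,0,0]'

```text
t: 19.35
ee_pos: [440.1, 150.0, 78.0]
tcp_rot: [-0.0, 0.092, 0.996, -0.0]
force: [-0.3, 1.0, -0.5]
gripper_width: 13.7
grasp_force: 59.4
```

Emit:
drive_tool --claw '[1,1,1,1,1]' --pt "-0.002 0 0" --pt "-0.002 0 0" --pt "-0.002 0 0" --pt "0 0 0" --pt "0 0 0" --spin '[0,0,0,0,0]'

```text
t: 19.85
ee_pos: [445.9, 148.9, 77.8]
tcp_rot: [-0.0, 0.092, 0.996, -0.0]
force: [-1.6, 0.0, -0.7]
gripper_width: 13.2
grasp_force: 59.4
```

```bash
python3 -c "
from h import *
probe();rel(566,127.5)"
```

```text
[445.9 148.9  77.8] 1.386 [-1.6  0.  -0.7] [0.05 0.33 0.05]
[(549.6, 387.1, 55.0, 55.0, 16.0), (567.3, 277.4, 53.1, 55.0, -25.4), (573.6, 125.9, 55.1, 55.2, -10.8), (675.0, -21.6, 55.0, 54.6, -14.4)]
force along blade -1.57 tip [544.2 130.5]
beta deg -10.6 gap -6.0 lateral(toolY) 1.1 z 77.8
```

Tin 3 was pushed 5 mm and gave 1.6 N, so it is shut. Now the displaced tin 4.

Emit:
drive_tool --claw '[1,1,1,1,1,1,1,1,1,1,1,1,1]' --pt "0.015 0 0" --pt "0.03 0 0" --pt "0 0 0" --pt "-0.0114 -0.0439 0" --pt "-0.0114 -0.0439 0" --pt "-0.0114 -0.0439 0" --pt "-0.0349 0.009 0" --pt "-0.0349 0.009 0" --pt "-0.0349 0.009 0" --pt "0 0 0" --pt "0 0 0" --pt "0 0 0" --pt "0 0 0" --spin '[0,0,0.068,0,0,0,0,0,0,0,0,0,0]'

```text
t: 21.2
ee_pos: [508.3, 21.4, 77.8]
tcp_rot: [-0.001, 0.126, 0.992, -0.0]
force: [-0.6, 0.6, -1.7]
gripper_width: 13.3
grasp_force: 59.4
```

```bash
python3 -c "
from h import *
probe();rel(672.5,-21)"
```

```text
[508.3  21.4  77.8] 1.318 [-0.62  0.6  -1.68] [0.02 0.03 0.05]
[(549.6, 387.1, 55.0, 55.0, 16.0), (567.1, 277.5, 53.2, 55.6, -25.4), (573.3, 125.9, 54.9, 55.2, -10.8), (675.0, -21.6, 54.9, 54.5, -14.6)]
force along blade -0.75 tip [605.1  -3.6]
beta deg -14.5 gap 41.3 lateral(toolY) -0.1 z 77.9
```

Emit:
drive_tool --claw '[1,1,1,1,1,1]' --pt "-0.012 0 0" --pt "-0.012 0 0" --pt "-0.007 0 0" --pt "0 0 0" --pt "0 0 0" --pt "0 0 0" --spin '[0,0,0,0,0,0]'

```text
t: 21.85
ee_pos: [539.6, 13.4, 77.7]
tcp_rot: [-0.001, 0.126, 0.992, -0.0]
force: [0.1, -0.1, -0.9]
gripper_width: 13.4
grasp_force: 59.4
```

Emit:
drive_tool --claw '[1,1,1,1,1,1,1]' --pt "-0.002 0 0" --pt "-0.002 0 0" --pt "-0.002 0 0" --pt "-0.002 0 0" --pt "-0.002 0 0" --pt "0 0 0" --pt "0 0 0" --spin '[0,0,0,0,0,0,0]'

```text
t: 22.55
ee_pos: [549.8, 10.8, 78.0]
tcp_rot: [0.0, 0.126, 0.992, 0.0]
force: [-0.7, 0.0, -0.5]
gripper_width: 13.2
grasp_force: 59.5
```

Emit:
drive_tool --claw '[1,1,1,1,1]' --pt "-0.002 0 0" --pt "-0.002 0 0" --pt "-0.002 0 0" --pt "0 0 0" --pt "0 0 0" --spin '[0,0,0,0,0]'

```text
t: 23.05
ee_pos: [555.6, 9.3, 77.9]
tcp_rot: [-0.0, 0.126, 0.992, 0.0]
force: [-1.3, -0.2, -1.6]
gripper_width: 13.0
grasp_force: 59.5
```

```bash
python3 -c "
from h import *
probe();rel(672.5,-21)"
```

```text
[555.6   9.3  77.9] 1.318 [-1.3  -0.21 -1.63] [0.12 0.34 0.04]
[(549.6, 387.1, 55.1, 55.0, 16.0), (567.3, 277.4, 53.1, 55.0, -25.4), (573.4, 125.8, 54.9, 55.2, -11.2), (681.0, -23.8, 54.8, 53.3, -18.1)]
force along blade -1.21 tip [652.4 -15.7]
beta deg -14.5 gap -7.2 lateral(toolY) -0.1 z 77.9
```

Tin 4 was pushed 6 mm, so it is shut as well. Tins 2, 3 and 4 go on the stand. Next I measure the mat in the first pictures and lay the gauge down.

```bash
python3 - <<'E'
from h import *
for n,box in (('top',(285,200,335,270)),('scene',(300,160,360,225))):
    im=cv2.resize(cv2.imread(f'pics/{n}0.png'),(640,400),interpolation=cv2.INTER_AREA);g=im.max(2);m=np.zeros_like(g);x0,y0,x1,y1=box
    m[y0:y1,x0:x1]=(g[y0:y1,x0:x1]<55)*255
    v,u=np.nonzero(m);C=cam(n);P=np.array([at_z(C,a,b,4)[:2] for a,b in zip(u,v)]).astype(np.float32)
    # keep dark pixels, drop handle outliers
    print(n,cv2.minAreaRect(P))
    k=np.abs(P-np.median(P,0)).max(1)<200;print(np.percentile(P,[1,99],axis=0))
E
```

```text
top ((459.2798156738281, 88.05622100830078), (99.53318786621094, 174.78463745117188), 89.79425048828125)
[[374.51791534  38.19667015]
 [541.04266357 125.82441711]]
scene ((470.0710754394531, 87.20431518554688), (99.0965805053711, 187.8116455078125), 85.9214859008789)
[[377.1501947   38.90645386]
 [550.23902222 134.3725882 ]]
```

Emit:
drive_tool --claw '[1,1,1,1,1]' --pt "0.015 0 0" --pt "0.03 0 0" --pt "0.04 0 0" --pt "0.045 0 0" --pt "0.025 0 0" --spin '[0,0,0,0,0]'

```text
t: 23.6
ee_pos: [402.0, 48.6, 77.5]
tcp_rot: [-0.001, 0.126, 0.992, -0.0]
force: [0.4, -0.5, -1.5]
gripper_width: 13.6
grasp_force: 59.5
```

```bash
python3 - <<'E'
from h import *
c=get_calibration('wrist');T=np.eye(4);a=-0.1235;Y=[np.cos(a),np.sin(a),0];Z=[0,0,-1.];T[:3,:3]=np.array([np.cross(Y,Z),Y,Z]).T;T[:3,3]=[446.4,111.1,198.3]
M=T@np.array(c['mount']);C=(c,M[:3,:3],M[:3,3])
g=cv2.imread('pics/w2raw.png').max(2);m=np.zeros_like(g);m[168:238,260:392]=(g[168:238,260:392]<52)*255;m[:,313:334]=0
v,u=np.nonzero(m);P=np.array([at_z(C,a,b,4)[:2] for a,b in zip(u,v)]).astype(np.float32);print('wrist',cv2.minAreaRect(P))
for n,box in (('top',(288,205,325,266)),('scene',(305,166,351,218))):
    im=cv2.resize(cv2.imread(f'pics/{n}0.png'),(640,400),interpolation=cv2.INTER_AREA);g=im.max(2);m=np.zeros_like(g);x0,y0,x1,y1=box
    m[y0:y1,x0:x1]=(g[y0:y1,x0:x1]<55)*255
    l,lab,st,_=cv2.connectedComponentsWithStats(m);k=[i for i in range(1,l) if st[i,4]>60];print(st[k].tolist())
    v,u=np.nonzero(np.isin(lab,k));C=cam(n);P=np.array([at_z(C,a,b,4)[:2] for a,b in zip(u,v)]).astype(np.float32);print(n,cv2.minAreaRect(P))
plan(412,75,77.5,np.pi/2+np.radians(-4))
E
```

```text
wrist ((445.8387451171875, 74.53884887695312), (67.64572143554688, 146.3426513671875), 86.79364776611328)
[[297, 209, 24, 25, 541], [288, 232, 32, 31, 575]]
top ((446.8128356933594, 83.85780334472656), (89.22557067871094, 148.49002075195312), 86.9371337890625)
[[310, 169, 40, 22, 556], [317, 192, 32, 25, 557]]
scene ((449.9049377441406, 89.13446044921875), (99.02293395996094, 147.15675354003906), 86.78565216064453)
now [402.   48.6  77.5] psi 1.318 tilt [-0.002  0.    -1.   ] | spin about tool z -0.183 | shift tool before spin [-3.1 28.  -0. ] after spin [-8.1 27.  -0. ]
```

Emit:
drive_tool --claw '[1,1,1,1,1,1,1]' --pt "0 0 0" --pt "0 0 0" --pt "-0.0084 0.0289 0" --pt "0 0 0" --pt "0 0 0" --pt "0 0 0" --pt "0 0 0" --spin '[-0.0985,-0.0985,0,0,0,0,0]'

```text
t: 24.3
ee_pos: [415.3, 76.0, 78.0]
tcp_rot: [-0.0, 0.028, 1.0, -0.0]
force: [-0.2, 0.9, -0.3]
gripper_width: 13.3
grasp_force: 59.5
```

Emit:
drive_tool --claw '[1,1,1,1,1,1,1]' --pt "0 0 0.02" --pt "0 0 0.015" --pt "0 0 0.005" --pt "0 0 0.003" --pt "0 0 0.0015" --pt "0 0 0" --pt "0 0 0" --spin '[0,0,0,0,0,0,0]'

```text
t: 25.0
ee_pos: [416.1, 76.5, 34.0]
tcp_rot: [0.001, 0.028, 1.0, 0.0]
force: [0.4, -0.5, -0.7]
gripper_width: 13.2
grasp_force: 59.6
```

Emit:
drive_tool --claw '[1,1,1,1]' --pt "0.0035 0 0" --pt "0 0 0.001" --pt "0 0 0" --pt "0 0 0" --spin '[0,0,0,0]'

```text
t: 25.4
ee_pos: [411.9, 76.7, 32.6]
tcp_rot: [-0.0, 0.028, 1.0, -0.0]
force: [-0.9, 0.0, -0.0]
gripper_width: 13.0
grasp_force: 59.8
```

Emit:
drive_tool --claw '[1,1,1]' --pt "0 0 0.0007" --pt "0 0 0" --pt "0 0 0" --spin '[0,0,0]'

```text
t: 25.7
ee_pos: [411.9, 76.7, 32.5]
tcp_rot: [-0.0, 0.028, 1.0, -0.0]
force: [-3.2, 0.1, 8.1]
gripper_width: 13.5
grasp_force: 61.0
```

Emit:
drive_tool --claw '[-0.6,-1,-1,-1,-1,-1,-1,-1,-1,-1,-1,-1]' --pt "0 0 0" --pt "0 0 0" --pt "0 0 0" --pt "0 0 0" --pt "0 0 0" --pt "0 0 -0.02" --pt "0 0 -0.045" --pt "0 0 -0.045" --pt "0 0 -0.045" --pt "0 0 -0.045" --pt "0 0 0" --pt "0 0 0" --spin '[0,0,0,0,0,0,0,0,0,0,0,0]'

```text
t: 26.9
ee_pos: [413.0, 76.7, 233.0]
tcp_rot: [0.002, 0.028, 1.0, 0.0]
force: [-0.2, 1.1, -0.8]
gripper_width: 85.5
grasp_force: 0.0
```

```bash
python3 - <<'E'
from h import *
C,im=look();cv2.imwrite('pics/w4.png',cv2.resize(im,None,fx=1.25,fy=1.25)[:,:,::-1])
for th,z in [('gauge_handle',44),('gauge_tip',6),('gauge_mid',4),('mat_top',4),('plate_top',42),('knob',100)]:
    for n in('wrist','scene','top'):
        if n!='wrist' and th=='gauge_handle': i=snapshot(n);print(n,lids(cam(n),i,amin=150))
        for m in mark_of(n,th)[:1]:
            r,c=m['centre'];print(n,th,round(m['score'],2),at_z(cam(n),c*640,r*400,z).round(1))
E
```

```text
[413.   76.7 233. ] [(551.8, 386.0, 56.0, 55.7, 15.3), (562.8, 276.0, 55.2, 53.5, -26.1), (569.9, 124.8, 55.1, 55.3, -10.4)]
[411.7  76.7 231.4] [(552.0, 386.0, 56.0, 55.3, 15.0), (561.5, 276.5, 55.3, 50.7, -26.1), (570.0, 124.7, 55.0, 55.2, -10.8)]
[410.9  76.6 230.5] [(551.9, 386.1, 55.8, 55.9, 15.3), (560.9, 277.0, 55.0, 48.9, -26.1), (569.9, 125.0, 55.4, 55.1, -10.6)]
wrist gauge_handle 0.82 [410.7  76.3  44. ]
scene [(549.4, 387.1, 55.1, 54.8, 15.4), (566.9, 277.6, 53.2, 55.3, -25.4), (573.3, 125.9, 54.9, 55.2, -10.8), (681.0, -23.8, 54.8, 53.3, -18.1)]
scene gauge_handle 0.75 [420.7  75.8  44. ]
top [(551.3, 385.7, 54.3, 53.5, 15.0), (565.3, 277.2, 53.7, 53.6, -26.7), (571.2, 125.8, 54.1, 54.0, -10.9), (678.3, -23.2, 54.0, 53.9, -14.9)]
wrist gauge_tip 0.95 [510.8  67.9   6. ]
scene gauge_tip 0.88 [502.   69.8   6. ]
wrist gauge_mid 0.57 [453.4  73.2   4. ]
scene gauge_mid 0.8 [455.   87.1   4. ]
wrist mat_top 0.66 [447.7  75.7   4. ]
scene mat_top 0.89 [436.5  76.2   4. ]
top mat_top 0.58 [450.2  60.8   4. ]
wrist plate_top 0.7 [ 485.  -288.1   42. ]
scene plate_top 0.78 [ 489.3 -295.9   42. ]
top plate_top 0.79 [ 481.9 -289.8   42. ]
scene knob 0.68 [ 566.3 -385.7  100. ]
top knob 0.72 [558.8 122.6 100. ]
```

View pics/w4.png

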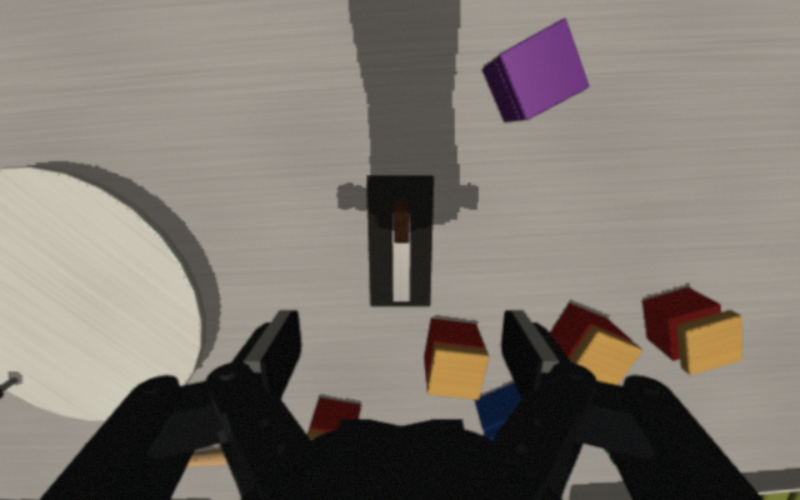

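The wrist picture shows the gauge centred along the mat (handle (401,222), tip (401,300)). Now I grasp tin 2 and measure the plate from the fixed cameras.

```bash
cat >> h.py <<'E'
def plate(n):
    im=snapshot(n);C=cam(n);hs=cv2.cvtColor(im,cv2.COLOR_RGB2HSV);x,y=proj(C,[486,-292,42])
    m=((hs[...,1]<38)&(hs[...,2]>150)).astype(np.uint8)*255
    m=cv2.morphologyEx(m,cv2.MORPH_OPEN,np.ones((3,3)));l,lab,st,_=cv2.connectedComponentsWithStats(m)
    k=lab[int(y),int(x)];c=cv2.findContours((lab==k).astype(np.uint8),0,1)[0][0]
    P=np.array([at_z(C,u,v,42)[:2] for u,v in c[:,0]],np.float32)
    print(n,st[k],cv2.minEnclosingCircle(P),cv2.fitEllipse(P))
E
python3 - <<'E'
from h import *
for n in('top','scene'):
    plate(n)
    for m in mark_of(n,'knob')[:3]:
        r,c=m['centre'];print('knob',round(m['score'],2),at_z(cam(n),c*640,r*400,100).round(1))
E
```

```text
top [ 387  166  108  109 8628] ((485.9168701171875, -289.2821350097656), 147.92123413085938) ((482.03448486328125, -284.93658447265625), (275.71368408203125, 296.5201110839844), 123.29179382324219)
knob 0.75 [ 561.7 -373.8  100. ]
knob 0.6 [ 480.5 -266.6  100. ]
knob 0.21 [554.4 259.9 100. ]
scene [     0      0    640    400 252878] ((-78.97469329833984, 201.16012573242188), 1299.967041015625) ((234.7666473388672, 102.80260467529297), (1582.8597412109375, 2524.885498046875), 161.15553283691406)
knob 0.8 [ 569.3 -383.6  100. ]
knob 0.5 [768.6  56.8 100. ]
```

Emit:
drive_tool --claw '[-1,-1,-1,-1,-1,-1,-1,-1,-1,-1,-1,-1]' --pt "0 0 0" --pt "0 0 0" --pt "0 0 0" --pt "-0.0073 0.0354 0.017" --pt "-0.0073 0.0354 0.017" --pt "-0.0073 0.0354 0.017" --pt "-0.0073 0.0354 0.017" --pt "-0.0073 0.0354 0.017" --pt "-0.0073 0.0354 0.017" --pt "-0.0073 0.0354 0.017" --pt "0 0 0" --pt "0 0 0" --spin '[0.1327,0.1327,0.1327,0,0,0,0,0,0,0,0,0]'

```text
t: 29.45
ee_pos: [566.1, 277.1, 111.7]
tcp_rot: [-0.001, 0.225, 0.974, -0.001]
force: [-0.3, -0.3, -0.1]
gripper_width: 85.8
grasp_force: 0.0
```

```bash
python3 - <<'E'
from h import *
plan(565,277,24,1.117);snapshot('top');plan(565,277,24,1.117)
print(lids(cam('scene'),snapshot('scene'),amin=150))
E
```

```text
now [566.1 277.1 111.7] psi 1.118 tilt [-0.002 -0.001 -1.   ] | spin about tool z 0.001 | shift tool before spin [ 0.9 -0.6 87.7] after spin [ 0.9 -0.6 87.7]
now [566.  276.7 112.5] psi 1.117 tilt [-0.001 -0.001 -1.   ] | spin about tool z 0.0 | shift tool before spin [ 1.1 -0.2 88.5] after spin [ 1.1 -0.2 88.5]
[(573.5, 125.8, 54.9, 55.3, -11.2), (681.1, -23.7, 54.9, 53.3, -18.1)]
```

Emit:
drive_tool --claw '[-1,-1,-1,-1,1,1,1,1,1,1,1,1]' --pt "0 0 0.04" --pt "0 0 0.03" --pt "0 0 0.018" --pt "0 0 0" --pt "0 0 0" --pt "0 0 0" --pt "0 0 0" --pt "0 0 0" --pt "0 0 0" --pt "0 0 0" --pt "0 0 0" --pt "0 0 0" --spin '[0,0,0,0,0,0,0,0,0,0,0,0]' --squeeze 50

```text
t: 30.75
ee_pos: [568.4, 277.4, 27.3]
tcp_rot: [0.002, 0.225, 0.974, 0.001]
force: [0.3, -1.3, 6.9]
gripper_width: 55.4
grasp_force: 54.8
```

Emit:
drive_tool --claw '[1,1,1,1,1,1,1,1,1,1,1,1,1,1,1,1,1,1,1,1]' --pt "0 0 -0.03" --pt "0 0 -0.04" --pt "0 0 -0.04" --pt "0 0 0" --pt "0 0 0" --pt "0 0 0" --pt "0 0 0" --pt "0.0114 -0.042 0" --pt "0.0114 -0.042 0" --pt "0.0114 -0.042 0" --pt "0.0114 -0.042 0" --pt "0.0114 -0.042 0" --pt "0.0114 -0.042 0" --pt "0.0114 -0.042 0" --pt "0.0114 -0.042 0" --pt "0.0114 -0.042 0" --pt "0.0114 -0.042 0" --pt "0.0114 -0.042 0" --pt "0.0114 -0.042 0" --pt "0 0 0" --spin '[0,0,0,-0.1135,-0.1135,-0.1135,-0.1135,0,0,0,0,0,0,0,0,0,0,0,0,0]'

```text
t: 32.75
ee_pos: [429.2, -231.9, 135.4]
tcp_rot: [0.001, 0.003, 1.0, -0.002]
force: [0.8, 1.0, -2.8]
gripper_width: 55.6
grasp_force: 55.0
```

Emit:
drive_tool --claw '[1,1,1]' --pt "0 0 0.03" --pt "0 0 0.02" --pt "0 0 0" --spin '[0,0,0]'

```text
t: 33.05
ee_pos: [427.0, -224.7, 82.1]
tcp_rot: [-0.003, -0.0, 1.0, 0.002]
force: [-0.7, 1.5, -3.3]
gripper_width: 55.4
grasp_force: 55.0
```

Emit:
drive_tool --claw '[1,1,1]' --pt "0 0 0" --pt "0 0 0" --pt "0 0 0" --spin '[0,0,0]'

```text
t: 33.35
ee_pos: [431.0, -227.5, 86.2]
tcp_rot: [0.001, -0.0, 1.0, -0.001]
force: [0.2, 0.4, -4.1]
gripper_width: 55.3
grasp_force: 55.0
```

Emit:
drive_tool --claw '[1,1,1,1,1]' --pt "0 0 0.01" --pt "0 0 0.006" --pt "0 0 0" --pt "0 0 0" --pt "0 0 0" --spin '[0,0,0,0,0]'

```text
t: 33.85
ee_pos: [430.3, -227.2, 69.2]
tcp_rot: [0.0, -0.0, 1.0, -0.0]
force: [-0.4, -0.2, 3.9]
gripper_width: 55.3
grasp_force: 55.8
```

Emit:
drive_tool --claw '[1,1,1]' --pt "0 0 0.0015" --pt "0 0 0" --pt "0 0 0" --spin '[0,0,0]'

```text
t: 34.15
ee_pos: [430.3, -227.3, 69.1]
tcp_rot: [0.0, -0.0, 1.0, -0.0]
force: [-5.3, 2.2, 16.3]
gripper_width: 55.6
grasp_force: 57.0
```

Emit:
drive_tool --claw '[1,-1,-1,-1,-1,-1,-1,-1,-1,-1,-1,-1,-1,-1,-1,-1,-1,-1,-1]' --pt "0 0 -0.0015" --pt "0 0 0" --pt "0 0 0" --pt "0 0 0" --pt "0 0 0" --pt "0 0 -0.035" --pt "0 0 -0.035" --pt "0 0 0" --pt "0 0 0" --pt "-0.008 0.0414 0.0032" --pt "-0.008 0.0414 0.0032" --pt "-0.008 0.0414 0.0032" --pt "-0.008 0.0414 0.0032" --pt "-0.008 0.0414 0.0032" --pt "-0.008 0.0414 0.0032" --pt "-0.008 0.0414 0.0032" --pt "-0.008 0.0414 0.0032" --pt "-0.008 0.0414 0.0032" --pt "0 0 0" --spin '[0,0,0,0,0,0,0,-0.0,0,0,0,0,0,0,0,0,0,0,0]'

```text
t: 36.05
ee_pos: [501.1, 149.4, 108.1]
tcp_rot: [-0.001, -0.003, 1.0, 0.001]
force: [-0.6, -1.4, -1.1]
gripper_width: 85.0
grasp_force: 0.0
```

I left out the spin in that call. Nothing was touched, so I replan from here.

```bash
python3 - <<'E'
from h import *
print(lids(cam('top'),snapshot('top'),amin=150));print(lids(cam('scene'),snapshot('scene'),amin=150))
plan(570.5,125.3,110,1.384)
E
```

```text
[(551.4, 385.6, 54.3, 54.1, 15.0), (574.6, 122.3, 52.0, 52.4, -0.4), (678.2, -23.3, 54.2, 53.9, -15.0), (428.1, -235.1, 56.0, 52.9, -0.3)]
[(549.6, 387.1, 55.0, 55.0, 16.0), (574.0, 125.7, 54.9, 54.3, -10.8), (681.0, -23.8, 54.8, 53.3, -18.1), (396.6, -228.7, 56.6, 57.1, -0.6)]
now [500.3 146.  108.3] psi 1.573 tilt [-0.003 -0.001 -1.   ] | spin about tool z 0.189 | shift tool before spin [-70.2 -20.9  -1.7] after spin [-72.8  -7.3  -1.7]
```

Emit:
drive_tool --claw '[-1,-1,-1,-1,-1,-1]' --pt "0 0 0" --pt "0 0 0" --pt "-0.0364 -0.0037 0" --pt "-0.0364 -0.0036 0" --pt "0 0 0" --pt "0 0 0" --spin '[0.0945,0.0945,0,0,0,0]'

```text
t: 36.75
ee_pos: [571.4, 122.8, 109.2]
tcp_rot: [-0.001, 0.096, 0.995, -0.0]
force: [-0.4, 0.2, 0.4]
gripper_width: 85.5
grasp_force: 0.0
```

Emit:
drive_tool --claw '[-1,-1]' --pt "0 0 0" --pt "0 0 0" --spin '[0,0]'

```text
t: 36.95
ee_pos: [570.3, 124.3, 109.5]
tcp_rot: [-0.001, 0.094, 0.996, -0.0]
force: [-0.1, 0.5, -0.3]
gripper_width: 84.8
grasp_force: 0.0
```

Centred over tin 3. I descend, grip and lift.

Emit:
drive_tool --claw '[-1,-1,-1,-1,1,1,1,1,1,1,1,1,1,1]' --pt "0 0 0.04" --pt "0 0 0.03" --pt "0 0 0.014" --pt "0 0 0" --pt "0 0 0" --pt "0 0 0" --pt "0 0 0" --pt "0 0 0" --pt "0 0 0" --pt "0 0 0" --pt "0 0 0" --pt "0 0 -0.03" --pt "0 0 -0.04" --pt "0 0 -0.04" --spin '[0,0,0,0,0,0,0,0,0,0,0,0,0,0]'

```text
t: 38.35
ee_pos: [570.2, 124.4, 135.9]
tcp_rot: [-0.002, 0.094, 0.996, -0.001]
force: [0.5, 0.4, -4.6]
gripper_width: 55.4
grasp_force: 54.5
```

```bash
python3 - <<'E'
from h import *
snapshot('top');snapshot('top');print(sense()['gripper_width'],sense()['grasp_force'])
plan(551,-237,135,1.571)
E
```

```text
55.108078036907216 55.02186298370361
now [576.4 125.1 142.3] psi 1.382 tilt [ 0.012  0.001 -1.   ] | spin about tool z -0.189 | shift tool before spin [ -43.  -360.5    7.3] after spin [  25.5 -362.1    7.3]
```

Emit:
drive_tool --claw '[1,1,1,1,1,1,1,1,1,1,1,1,1,1,1,1,1,1]' --pt "0 0 0" --pt "0 0 0" --pt "0.0023 -0.0402 0" --pt "0.0023 -0.0402 0" --pt "0.0023 -0.0402 0" --pt "0.0023 -0.0402 0" --pt "0.0023 -0.0402 0" --pt "0.0023 -0.0402 0" --pt "0.0023 -0.0402 0" --pt "0.0023 -0.0402 0" --pt "0.0023 -0.0402 0" --pt "0 0 0" --pt "0 0 0.03" --pt "0 0 0.02" --pt "0 0 0" --pt "0 0 0" --pt "0 0 0" --pt "0 0 0" --spin '[-0.0945,-0.0945,0,0,0,0,0,0,0,0,0,0,0,0,0,0,0,0]'

```text
t: 40.25
ee_pos: [552.4, -237.4, 87.4]
tcp_rot: [0.001, -0.0, 1.0, -0.001]
force: [0.1, -0.5, -4.2]
gripper_width: 55.7
grasp_force: 55.4
```

Emit:
drive_tool --claw '[1,1,1,1,1]' --pt "0 0 0.01" --pt "0 0 0.006" --pt "0 0 0" --pt "0 0 0" --pt "0 0 0" --spin '[0,0,0,0,0]'

```text
t: 40.75
ee_pos: [551.4, -237.2, 70.0]
tcp_rot: [0.0, -0.0, 1.0, -0.0]
force: [-0.6, -0.9, -2.6]
gripper_width: 55.3
grasp_force: 55.8
```

Emit:
drive_tool --claw '[1,1,1]' --pt "0 0 0.001" --pt "0 0 0" --pt "0 0 0" --spin '[0,0,0]'

```text
t: 41.05
ee_pos: [551.5, -237.3, 69.9]
tcp_rot: [0.0, -0.0, 1.0, -0.0]
force: [-2.6, 0.4, 6.1]
gripper_width: 55.2
grasp_force: 56.4
```

Emit:
drive_tool --claw '[-1,-1,-1,-1,-1,-1,-1,-1,-1,-1,-1,-1,-1,-1,-1,-1,-1,-1]' --pt "0 0 0" --pt "0 0 0" --pt "0 0 0" --pt "0 0 0" --pt "0 0 -0.035" --pt "0 0 -0.035" --pt "0 0 0" --pt "0 0 0" --pt "-0.0103 0.0401 0.005" --pt "-0.0103 0.0401 0.005" --pt "-0.0103 0.0401 0.005" --pt "-0.0103 0.0401 0.005" --pt "-0.0103 0.0401 0.005" --pt "-0.0103 0.0401 0.005" --pt "0 0 0" --pt "0 0 0" --pt "0 0 0" --pt "0 0 0" --spin '[0,0,0,0,0,0,0.1405,0.1405,0,0,0,0,0,0,0,0,0,0]'

```text
t: 42.85
ee_pos: [676.8, -24.3, 109.2]
tcp_rot: [-0.0, 0.141, 0.99, -0.0]
force: [0.1, 0.1, -0.6]
gripper_width: 85.3
grasp_force: 0.0
```

```bash
python3 - <<'E'
from h import *
print(lids(cam('top'),snapshot('top'),amin=150));print(lids(cam('scene'),snapshot('scene'),amin=150))
plan(677.5,-23,26,1.29)
save('wrist','w5.png',f=1.25)
E
```

```text
[(551.4, 385.5, 54.8, 53.6, 15.7), (428.1, -235.1, 56.2, 52.9, -0.3), (554.2, -246.4, 56.4, 54.5, -0.4)]
[(549.6, 387.1, 55.0, 55.0, 16.0), (396.8, -228.1, 57.7, 57.7, -0.3), (523.9, -239.1, 57.1, 57.0, -0.9)]
now [677.  -24.2 109.3] psi 1.288 tilt [ 0. -0. -1.] | spin about tool z -0.002 | shift tool before spin [-0.2  1.3 83.3] after spin [-0.2  1.3 83.3]
```

View pics/w5.png

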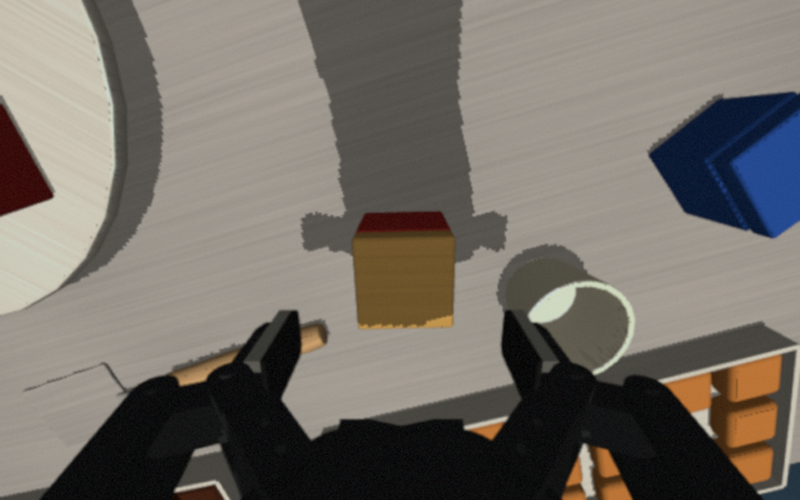

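The wrist view shows tin 4 squarely between the fingers at (403,280), with the cup and spatula clear of both. I descend and grip.

Emit:
drive_tool --claw '[-1,-1,-1,-1,1,1,1,1,1,1,1,1,1,1]' --pt "0 0.001 0.04" --pt "0 0 0.03" --pt "0 0 0.014" --pt "0 0 0" --pt "0 0 0" --pt "0 0 0" --pt "0 0 0" --pt "0 0 0" --pt "0 0 0" --pt "0 0 0" --pt "0 0 0" --pt "0 0 -0.03" --pt "0 0 -0.04" --pt "0 0 -0.04" --spin '[0,0,0,0,0,0,0,0,0,0,0,0,0,0]'

```text
t: 44.4
ee_pos: [675.8, -21.7, 134.5]
tcp_rot: [-0.002, 0.14, 0.99, 0.0]
force: [0.2, -1.3, -3.0]
gripper_width: 55.4
grasp_force: 54.0
```

Emit:
drive_tool --claw '[1,1,1,1]' --pt "0 0 0" --pt "0 0 0" --pt "0 0 0" --pt "0 0 0" --spin '[0.0,-0.141,-0.141,0]'

```text
t: 44.8
ee_pos: [676.1, -21.8, 133.2]
tcp_rot: [-0.002, -0.0, 1.0, 0.0]
force: [-0.2, -0.8, -3.2]
gripper_width: 55.4
grasp_force: 54.1
```

```bash
python3 - <<'E'
from h import *
snapshot('top');snapshot('top');print(sense()['gripper_width'],sense()['grasp_force'])
plan(421,-347,140,1.571)
E
```

```text
55.58546668738547 54.05851900577545
now [676.5 -21.9 133.5] psi 1.569 tilt [-0.003  0.    -1.   ] | spin about tool z -0.002 | shift tool before spin [ 255.  -325.6   -6.5] after spin [ 255.6 -325.1   -6.5]
```

Emit:
drive_tool --claw '[1,1,1,1,1,1,1,1,1,1,1,1,1,1]' --pt "0 0 -0.032" --pt "0.0255 -0.0325 0" --pt "0.0255 -0.0325 0" --pt "0.0255 -0.0325 0" --pt "0.0255 -0.0325 0" --pt "0.0255 -0.0325 0" --pt "0.0255 -0.0325 0" --pt "0.0255 -0.0325 0" --pt "0.0255 -0.0325 0" --pt "0.0255 -0.0325 0" --pt "0.0255 -0.0325 0" --pt "0 0 0" --pt "0 0 0" --pt "0 0 0" --spin '[0,0,0,0,0,0,0,0,0,0,0,0,0,0]'

```text
t: 46.3
ee_pos: [423.1, -346.6, 166.6]
tcp_rot: [-0.0, -0.0, 1.0, 0.001]
force: [-0.4, -0.0, -3.5]
gripper_width: 55.4
grasp_force: 54.4
```

Emit:
drive_tool --claw '[1,1,1,1,1,1]' --pt "0 0 0.04" --pt "0 0 0.04" --pt "0 0 0" --pt "0 0 0" --pt "0 0 0" --pt "0 0 0" --spin '[0,0,0,0,0,0]'

```text
t: 46.9
ee_pos: [424.8, -348.7, 89.5]
tcp_rot: [0.002, -0.001, 1.0, -0.002]
force: [-0.0, -0.3, -2.8]
gripper_width: 55.5
grasp_force: 54.9
```

Emit:
drive_tool --claw '[1,1,1,1,1]' --pt "0 0 0.01" --pt "0 0 0.006" --pt "0 0 0" --pt "0 0 0" --pt "0 0 0" --spin '[0,0,0,0,0]'

```text
t: 47.4
ee_pos: [422.9, -347.5, 71.0]
tcp_rot: [0.0, -0.0, 1.0, -0.0]
force: [-0.7, -0.2, -3.6]
gripper_width: 55.5
grasp_force: 55.0
```

Emit:
drive_tool --claw '[1,1,1,1]' --pt "0 0 0.001" --pt "0 0 0.001" --pt "0 0 0" --pt "0 0 0" --spin '[0,0,0,0]'

```text
t: 47.8
ee_pos: [423.1, -347.6, 69.5]
tcp_rot: [0.0, -0.001, 1.0, -0.0]
force: [-0.8, 0.8, 0.7]
gripper_width: 55.7
grasp_force: 55.4
```

Emit:
drive_tool --claw '[-1,-1,-1,-1,-1,-1,-1,-1,-1,-1,-1,-1,-1,-1,-1,-1,-1]' --pt "0 0 0" --pt "0 0 0" --pt "0 0 0" --pt "0 0 0" --pt "0 0 -0.035" --pt "0 0 -0.035" --pt "-0.0271 -0.0015 -0.02" --pt "-0.0271 -0.0015 -0.02" --pt "-0.0271 -0.0015 -0.02" --pt "-0.0271 -0.0015 -0.02" --pt "-0.0271 -0.0015 -0.02" --pt "-0.0271 -0.0015 -0.02" --pt "-0.0271 -0.0015 -0.02" --pt "-0.0271 -0.0015 -0.02" --pt "0 0 0" --pt "0 0 0" --pt "0 0 0" --spin '[0,0,0,0,0,0,0,0,0,0,0,0,0,0,0,0,0]'

```text
t: 49.5
ee_pos: [638.6, -358.8, 297.7]
tcp_rot: [-0.001, -0.0, 1.0, 0.001]
force: [-0.5, -0.3, 1.0]
gripper_width: 85.1
grasp_force: 0.0
```

```bash
python3 - <<'E'
from h import *
snapshot('top');snapshot('top')
C=cam('wrist');print(sense()['ee_pos'],psi())
im=save('wrist','w6.png',f=1.25);cv2.imwrite('pics/w6raw.png',im[:,:,::-1])
for th,z in(('knob',100),('plate_top',42)):
    for n in('wrist','top','scene'):
        if n!='wrist': i=snapshot(n);cv2.imwrite(f'pics/{n}6.png',i[:,:,::-1])
        for m in mark_of(n,th)[:2]:
            r,c=m['centre'];print(n,th,round(m['score'],2),round(c*640),round(r*400),at_z(cam(n),c*640,r*400,z).round(1))
print(lids(cam('top'),snapshot('top'),z=108,amin=150),sense()['ee_pos'])
E
```

```text
[ 638.36105017 -358.84150333  297.79901625] 1.5712572933925784
wrist knob 0.65 297 117 [ 570.9 -387.1  100. ]
top knob 0.65 478 187 [ 564.3 -377.1  100. ]
scene knob 0.79 151 262 [ 572.9 -388.9  100. ]
scene knob 0.46 369 279 [762.   59.3 100. ]
wrist plate_top 0.73 375 48 [ 488.9 -291.4   42. ]
top plate_top 0.93 439 219 [ 485.4 -285.3   42. ]
top plate_top 0.27 401 135 [ 722.8 -189.5   42. ]
scene plate_top 0.7 194 234 [ 492.9 -287.6   42. ]
[(545.0, 372.3, 52.9, 53.1, 15.7), (547.6, -236.9, 51.9, 53.9, -1.9)] [ 639.79001158 -359.10506151  299.04455256]
```

View pics/w6.png

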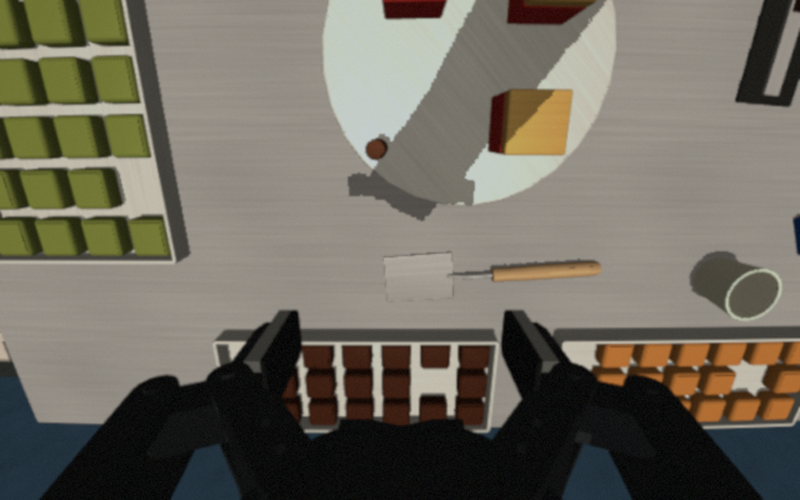

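```bash
python3 - <<'E'
from h import *
from scipy.optimize import least_squares
for n in('wrist','top','scene'):
    im=cv2.GaussianBlur(cv2.imread('pics/w6raw.png' if n=='wrist' else f'pics/{n}6.png'),(3,3),0).astype(np.float32);C=cam(n);P=[]
    c0=np.array([487,-291.])
    for a in np.radians(np.arange(0,360,3)):
        r=np.arange(135,168,.5);uv=np.array([proj(C,[c0[0]+q*np.cos(a),c0[1]+q*np.sin(a),42]) for q in r],np.float32)
        if uv.min()<2 or uv[:,0].max()>637 or uv[:,1].max()>(300 if n=='wrist' else 397): continue
        L=cv2.remap(im,uv[None,:,0],uv[None,:,1],cv2.INTER_LINEAR)[0].sum(1)
        g=L[:-6]-L[6:];k=g.argmax()
        if g[k]>60: P.append(c0+(r[k]+1.5)*np.array([np.cos(a),np.sin(a)]))
    P=np.array(P)
    f=least_squares(lambda p:np.hypot(*(P-p[:2]).T)-p[2],[487,-291,150],loss='soft_l1',f_scale=1)
    f2=least_squares(lambda p:np.hypot(*(P-p[:2]).T)-150,[487,-291],loss='soft_l1',f_scale=1)
    print(n,len(P),f.x.round(1),f2.x.round(1),np.median(abs(f.fun)).round(2))
im=cv2.imread('pics/w6raw.png');s=im.astype(int);m=np.zeros(im.shape[:2],np.uint8);m[105:135,285:315]=((s[...,2]-s[...,0]>35)&(s[...,2]>70))[105:135,285:315]
v,u=np.nonzero(m);print('knob top',u.min(),u.max(),v.min(),v.max(),at_z(cam('wrist'),(u.min()+u.max())/2,(v.min()+v.max())/2,122).round(1),at_z(cam('wrist'),300,118.4,122).round(1))
P=np.array([at_z(cam('wrist'),a,b,122)[:2] for a,b in zip(u,v)],np.float32);print(cv2.minEnclosingCircle(P))
E
```

```text
wrist 63 [ 489.1 -291.   148.5] [ 487.2 -291. ] 0.24
top 36 [ 484.3 -291.   149.7] [ 484.1 -291.3] 0.33
scene 38 [ 489.3 -288.9  148.3] [ 487.6 -289.4] 0.56
knob top 294 307 112 126 [ 573.9 -381.7  122. ] [ 573.3 -382.2  122. ]
((573.9617309570312, -382.2220153808594), 7.683767795562744)
```

Emit:
drive_tool --claw '[-1,-1,-1,-1,-1,-1,-1,-1]' --pt "0.0332 -0.0115 0" --pt "0.0331 -0.0114 0" --pt "0 0 0.045" --pt "0 0 0.045" --pt "0 0 0.045" --pt "0 0 0" --pt "0 0 0" --pt "0 0 0" --spin '[0,0,0,0,0,0,0,0]'

```text
t: 51.0
ee_pos: [575.4, -383.5, 167.4]
tcp_rot: [0.002, -0.001, 1.0, -0.002]
force: [-0.0, 0.5, 1.1]
gripper_width: 85.2
grasp_force: 0.0
```

```bash
python3 - <<'E'
from h import *
snapshot('top');plan(573.5,-382,94,1.571)
im=save('wrist','w7.png',crop=(200,180,440,400),f=2.5)
a0=np.radians(-46.45);P=np.array([[125*np.cos(a0+np.radians(6*k)),125*np.sin(a0+np.radians(6*k))] for k in range(61)])
D=np.diff(P,axis=0);print([[round(-x/1000,4),round(y/1000,4),0] for x,y in D])
E
```

```text
now [ 575.7 -383.7  167.9] psi 1.572 tilt [ 0.005 -0.004 -1.   ] | spin about tool z 0.001 | shift tool before spin [ 2.1  1.7 73.9] after spin [ 2.2  1.7 73.9]
[[np.float64(-0.009), np.float64(0.0095), 0], [np.float64(-0.008), np.float64(0.0104), 0], [np.float64(-0.0068), np.float64(0.0112), 0], [np.float64(-0.0056), np.float64(0.0118), 0], [np.float64(-0.0044), np.float64(0.0123), 0], [np.float64(-0.003), np.float64(0.0127), 0], [np.float64(-0.0017), np.float64(0.013), 0], [np.float64(-0.0003), np.float64(0.0131), 0], [np.float64(0.001), np.float64(0.013), 0], [np.float64(0.0024), np.float64(0.0129), 0], [np.float64(0.0037), np.float64(0.0125), 0], [np.float64(0.005), np.float64(0.0121), 0], [np.float64(0.0063), np.float64(0.0115), 0], [np.float64(0.0074), np.float64(0.0108), 0], [np.float64(0.0085), np.float64(0.0099), 0], [np.float64(0.0095), np.float64(0.009), 0], [np.float64(0.0104), np.float64(0.008), 0], [np.float64(0.0112), np.float64(0.0068), 0], [np.float64(0.0118), np.float64(0.0056), 0], [np.float64(0.0123), np.float64(0.0044), 0], [np.float64(0.0127), np.float64(0.003),
[... 1093 characters left out ...]
099), 0], [np.float64(-0.0095), np.float64(-0.009), 0], [np.float64(-0.0104), np.float64(-0.008), 0], [np.float64(-0.0112), np.float64(-0.0068), 0], [np.float64(-0.0118), np.float64(-0.0056), 0], [np.float64(-0.0123), np.float64(-0.0044), 0], [np.float64(-0.0127), np.float64(-0.003), 0], [np.float64(-0.013), np.float64(-0.0017), 0], [np.float64(-0.0131), np.float64(-0.0003), 0], [np.float64(-0.013), np.float64(0.001), 0], [np.float64(-0.0129), np.float64(0.0024), 0], [np.float64(-0.0125), np.float64(0.0037), 0], [np.float64(-0.0121), np.float64(0.005), 0], [np.float64(-0.0115), np.float64(0.0063), 0], [np.float64(-0.0108), np.float64(0.0074), 0], [np.float64(-0.0099), np.float64(0.0085), 0]]
```

View pics/w7.png

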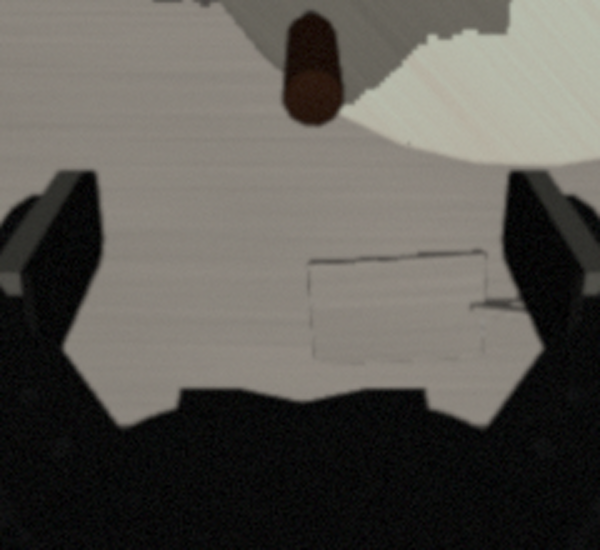

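The crop shows the knob top at (313,97), between the open fingers and just right of centre. I confirm its position and descend.

```bash
python3 - <<'E'
from h import *
snapshot('top')
for _ in range(2):
    C=cam('wrist');p=sense()['ee_pos'];im=snapshot('wrist').astype(int);m=np.zeros(im.shape[:2],bool);m[200:235,305:345]=((im[...,0]-im[...,2]>12)&(im[...,0]>55))[200:235,305:345]
    v,u=np.nonzero(m);print(p.round(1),u.min(),u.max(),v.min(),v.max(),at_z(C,(u.min()+u.max()+1)/2,v.max()-11,122).round(1))
plan(573.5,-382,94,1.571)
E
```

```text
[ 575.4 -383.4  167.5] 305 344 200 234 [ 574.9 -381.2  122. ]
[ 575.  -383.2  166.9] 305 344 205 234 [ 574.3 -380.9  122. ]
now [ 574.7 -382.9  166.3] psi 1.572 tilt [ 0.003 -0.002 -1.   ] | spin about tool z 0.001 | shift tool before spin [ 1.2  0.9 72.3] after spin [ 1.2  0.9 72.3]
```

Emit:
drive_tool --claw '[-1,-1,-1,-1,-1]' --pt "0.001 0.0005 0.03" --pt "0 0 0.03" --pt "0 0 0.011" --pt "0 0 0" --pt "0 0 0" --spin '[0,0,0,0,0]'

```text
t: 51.75
ee_pos: [573.2, -382.1, 94.2]
tcp_rot: [0.001, -0.001, 1.0, -0.0]
force: [0.7, 0.3, -0.1]
gripper_width: 85.1
grasp_force: 0.0
```

Emit:
drive_tool --claw '[0.3,1,1,1,1,1,1,1,1,1]' --pt "0 0 0" --pt "0 0 0" --pt "0 0 0" --pt "0 0 0" --pt "0 0 0" --pt "0 0 0" --pt "0 0 0" --pt "0 0 0" --pt "0 0 0" --pt "0 0 0" --spin '[0,0,0,0,0,0,0,0,0,0]' --squeeze 20

```text
t: 52.75
ee_pos: [572.4, -381.3, 93.5]
tcp_rot: [-0.0, -0.001, 1.0, 0.0]
force: [-2.5, 2.0, 5.2]
gripper_width: 17.1
grasp_force: 20.4
```

Knob gripped at an opening of 17 mm. I start the turn anticlockwise, 60° first.

Emit:
drive_tool --claw '[1,1,1,1,1,1,1,1,1,1]' --pt "-0.009 0.0095 0" --pt "-0.008 0.0104 0" --pt "-0.0068 0.0112 0" --pt "-0.0056 0.0118 0" --pt "-0.0044 0.0123 0" --pt "-0.003 0.0127 0" --pt "-0.0017 0.013 0" --pt "-0.0003 0.0131 0" --pt "0.001 0.013 0" --pt "0.0024 0.0129 0" --spin '[0,0,0,0,0,0,0,0,0,0]'

```text
t: 53.75
ee_pos: [608.1, -260.7, 93.4]
tcp_rot: [0.0, -0.001, 1.0, -0.0]
force: [4.1, -3.5, 2.2]
gripper_width: 17.5
grasp_force: 20.4
```

Emit:
drive_tool --claw '[1,1]' --pt "0 0 0" --pt "0 0 0" --spin '[0,0]'

```text
t: 53.95
ee_pos: [607.7, -260.0, 93.4]
tcp_rot: [0.0, -0.001, 1.0, 0.001]
force: [3.5, 1.5, 3.4]
gripper_width: 17.7
grasp_force: 20.7
```

```bash
python3 - <<'E'
from h import *
s=sense();d=s['ee_pos'][:2]-[487,-291];print(s['ee_pos'],s['force'],np.hypot(*d),np.degrees(np.arctan2(d[1],d[0])))
save('top','t7.png',crop=(360,140,520,290),f=5)
E
```

```text
[ 607.73833532 -260.01669133   93.37891658] [3.48547602 1.48758597 3.43986783] 124.65035512039937 14.392419451224061
```

View pics/t7.png

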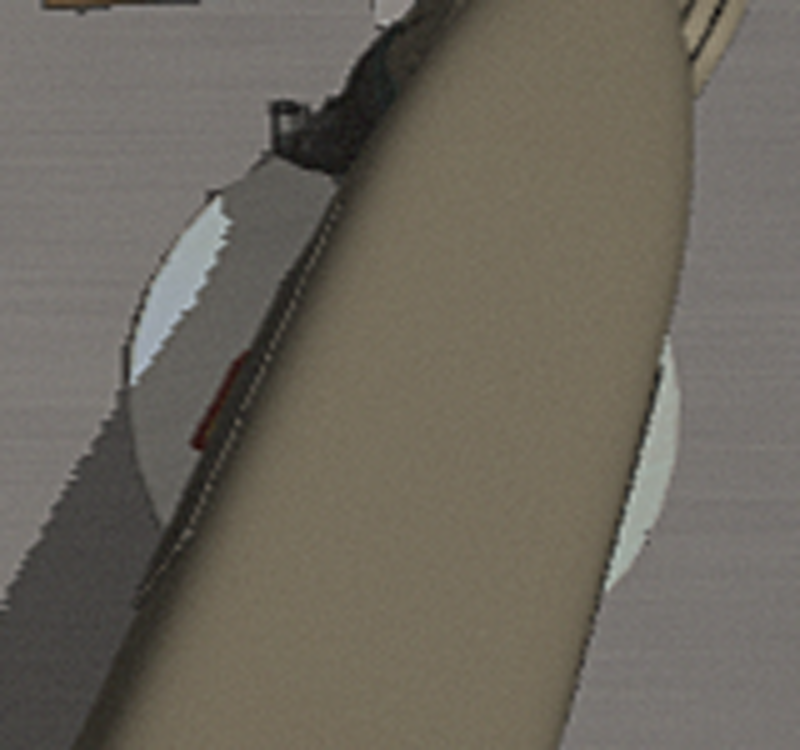

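Most of the plate is hidden by the arm, but a red tin edge at (220,400) is turned, so the plate follows. Forces are small, so I carry on.

Emit:
drive_tool --claw '[1,1,1,1,1,1,1,1,1,1,1,1,1,1,1,1,1,1,1,1]' --pt "0.0037 0.0125 0" --pt "0.005 0.0121 0" --pt "0.0063 0.0115 0" --pt "0.0074 0.0108 0" --pt "0.0085 0.0099 0" --pt "0.0095 0.009 0" --pt "0.0104 0.008 0" --pt "0.0112 0.0068 0" --pt "0.0118 0.0056 0" --pt "0.0123 0.0044 0" --pt "0.0127 0.003 0" --pt "0.013 0.0017 0" --pt "0.0131 0.0003 0" --pt "0.013 -0.001 0" --pt "0.0129 -0.0024 0" --pt "0.0125 -0.0037 0" --pt "0.0121 -0.005 0" --pt "0.0115 -0.0063 0" --pt "0.0108 -0.0074 0" --pt "0.0099 -0.0085 0" --spin '[0,0,0,0,0,0,0,0,0,0,0,0,0,0,0,0,0,0,0,0]'

```text
t: 56.0
ee_pos: [393.0, -193.7, 92.0]
tcp_rot: [-0.006, -0.001, 1.0, 0.007]
force: [-11.5, 15.1, 22.3]
gripper_width: 15.4
grasp_force: 19.5
```

Emit:
drive_tool --claw '[1,1]' --pt "0 0 0" --pt "0 0 0" --spin '[0,0]'

```text
t: 56.2
ee_pos: [391.8, -194.6, 91.7]
tcp_rot: [-0.007, -0.0, 1.0, 0.006]
force: [-11.5, 12.9, 21.1]
gripper_width: 15.7
grasp_force: 20.1
```

```bash
python3 - <<'E'
from h import *
s=sense();d=s['ee_pos'][:2]-[487,-291];print(s['ee_pos'],s['force'],np.hypot(*d),np.degrees(np.arctan2(d[1],d[0])))
E
```

```text
[ 391.75425883 -194.56451184   91.74219672] [-11.48285248  12.90829647  21.12486044] 135.54170793117706 134.6443751628822
```

The radius is 10 mm too large and the force is rising, so I take a look.

```bash
python3 - <<'E'
from h import *
s=sense();print(s['q'].round(3),psi(),tw(0)[:,2].round(3))
a=save('scene','x.png',crop=(100,130,300,330));b=save('wrist','x.png')
cv2.imwrite('pics/c8.png',np.hstack([cv2.resize(a[130:330,100:300],(400,400)),cv2.resize(b,(400,400))])[:,:,::-1])
E
```

```text
[-0.61   0.093 -0.591  0.906  0.002 -0.611] 1.5712790103848346 [-0.014  0.012 -1.   ]
```

View pics/c8.png

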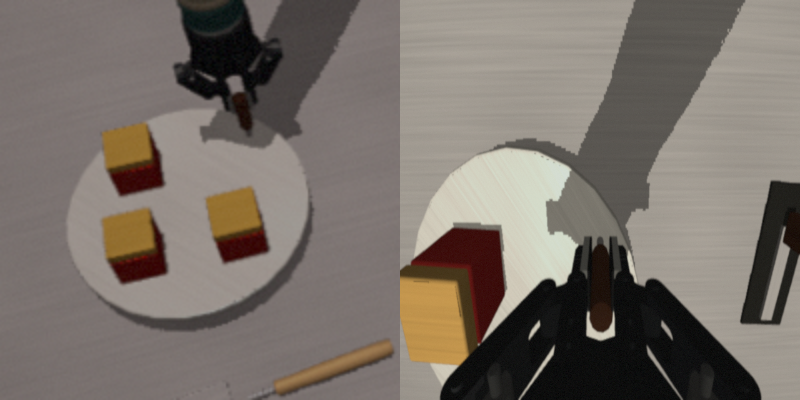

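The knob (600,315 in the right panel) has slid toward the +x edge of the pads. I open, measure and regrip it centred.

```bash
python3 - <<'E'
from h import *
C=cam('wrist')
for r in (310,318,325): print(at_z(C,320,r,122).round(1))
E
```

```text
[ 402.1 -195.6  122. ]
[ 406.5 -195.6  122. ]
[ 410.4 -195.6  122. ]
```

Emit:
drive_tool --claw '[-0.5,-1,-1,-1,-1,-1,-1,-1]' --pt "0 0 0" --pt "0 0 0" --pt "0 0 0" --pt "0 0 0" --pt "0 0 0" --pt "0 0 -0.036" --pt "0 0 -0.036" --pt "0 0 0" --spin '[0,0,0,0,0,0,0,0]'

```text
t: 57.1
ee_pos: [403.6, -203.1, 169.8]
tcp_rot: [0.004, -0.001, 1.0, -0.003]
force: [0.7, -0.3, 0.3]
gripper_width: 85.5
grasp_force: 0.0
```

```bash
python3 - <<'E'
from h import *
snapshot('top');snapshot('top');snapshot('top');C=cam('wrist');print(sense()['ee_pos'],psi(),sense()['force'],tw(0)[:,2])
im=save('wrist','w9.png',crop=(200,150,440,370),f=2.5)
for m in mark_of('wrist','knob')[:2]: r,c=m['centre'];print(m['score'],c*640,r*400,at_z(C,c*640,r*400,100).round(1))
E
```

```text
[ 399.96278386 -200.5112494   164.74225322] 1.5718900552344959 [ 0.14582167 -0.05045997 -0.00686485] [-1.82157596e-04  4.60409968e-05 -9.99999982e-01]
0.69 323.52 221.07999999999998 [ 406.  -198.9  100. ]
```

View pics/w9.png

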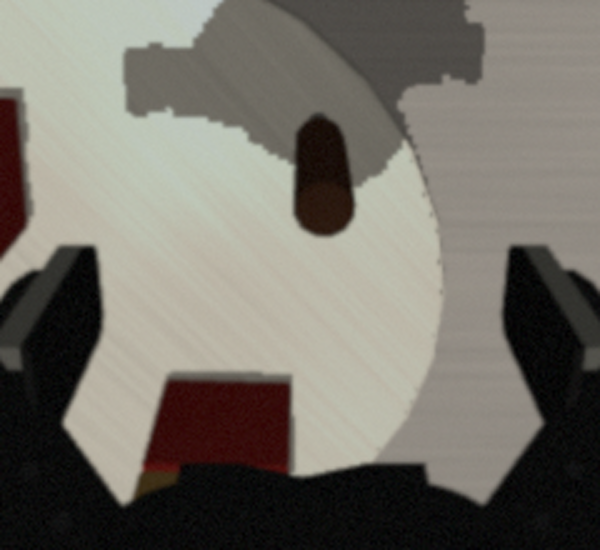

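```bash
python3 - <<'E'
from h import *
C=cam('wrist');print(sense()['ee_pos'])
k=at_z(C,329.6,232.8,122);print('knob now',k.round(1))
d=np.array([575.7,-383.7,167.9])-sense()['ee_pos']
C2=(C[0],C[1],C[2]+d);print('knob before (w7)',at_z(C2,325.2,218.8,122).round(1))
x=k[:2]-[487,-291];print(np.hypot(*x),np.degrees(np.arctan2(x[1],x[0])))
E
```

```text
[ 399.12513819 -199.94846385  163.67915609]
knob now [ 404.1 -194.3  122. ]
knob before (w7) [ 572.  -381.1  122. ]
127.37237633059107 130.58913956480123
```

Emit:
drive_tool --claw '[-1,-1,-1,-1,-1,-1]' --pt "-0.005 0.0048 0.02" --pt "0 0 0.03" --pt "0 0 0.02" --pt "0 0 0" --pt "0 0 0" --pt "0 0 0" --spin '[0,0,0,0,0,0]'

```text
t: 57.95
ee_pos: [405.7, -196.2, 95.7]
tcp_rot: [0.001, -0.001, 1.0, -0.0]
force: [0.7, -0.7, 0.2]
gripper_width: 86.2
grasp_force: 0.0
```

Emit:
drive_tool --claw '[0.3,1,1,1,1,1,1,1,1,1]' --pt "0 0 0" --pt "0 0 0" --pt "0 0 0" --pt "0 0 0" --pt "0 0 0" --pt "0 0 0" --pt "0 0 0" --pt "0 0 0" --pt "0 0 0" --pt "0 0 0" --spin '[0,0,0,0,0,0,0,0,0,0]' --squeeze 25

```text
t: 58.95
ee_pos: [404.7, -195.1, 95.2]
tcp_rot: [-0.0, -0.001, 1.0, 0.001]
force: [-1.4, 3.5, 5.1]
gripper_width: 17.2
grasp_force: 24.9
```

```bash
python3 - <<'E'
from h import *
c=np.array([488.3,-288.2]);s=sense();d=s['ee_pos'][:2]-c;a=np.arctan2(d[1],d[0]);print(s['ee_pos'],s['force'],np.hypot(*d),np.degrees(a))
N=30;e=np.radians(360-47.9);t=np.linspace(a,e,N+1);P=c+125.2*np.c_[np.cos(t),np.sin(t)];P[0]=s['ee_pos'][:2]
D=np.diff(P,axis=0);print([[float(round(-x/1000,4)),float(round(y/1000,4)),0] for x,y in D])
E
```

```text
[ 404.67423808 -195.11168027   95.23646779] [-1.39881972  3.46322183  5.11090436] 125.13474069009874 131.93489434692302
[[0.0093, -0.0092, 0], [0.0083, -0.0102, 0], [0.0072, -0.011, 0], [0.006, -0.0117, 0], [0.0047, -0.0122, 0], [0.0034, -0.0127, 0], [0.0021, -0.013, 0], [0.0007, -0.0131, 0], [-0.0007, -0.0131, 0], [-0.002, -0.013, 0], [-0.0034, -0.0127, 0], [-0.0047, -0.0122, 0], [-0.006, -0.0117, 0], [-0.0071, -0.011, 0], [-0.0083, -0.0102, 0], [-0.0093, -0.0093, 0], [-0.0102, -0.0083, 0], [-0.011, -0.0071, 0], [-0.0117, -0.0059, 0], [-0.0122, -0.0047, 0], [-0.0127, -0.0034, 0], [-0.013, -0.002, 0], [-0.0131, -0.0007, 0], [-0.0131, 0.0007, 0], [-0.013, 0.0021, 0], [-0.0127, 0.0034, 0], [-0.0122, 0.0047, 0], [-0.0117, 0.006, 0], [-0.011, 0.0072, 0], [-0.0102, 0.0083, 0]]
```

Regripped and centred. I continue with the corrected centre, 15 rows and then a check.

Emit:
drive_tool --claw '[1,1,1,1,1,1,1,1,1,1,1,1,1,1,1,1]' --pt "0.0093 -0.0092 0" --pt "0.0083 -0.0102 0" --pt "0.0072 -0.011 0" --pt "0.006 -0.0117 0" --pt "0.0047 -0.0122 0" --pt "0.0034 -0.0127 0" --pt "0.0021 -0.013 0" --pt "0.0007 -0.0131 0" --pt "-0.0007 -0.0131 0" --pt "-0.002 -0.013 0" --pt "-0.0034 -0.0127 0" --pt "-0.0047 -0.0122 0" --pt "-0.006 -0.0117 0" --pt "-0.0071 -0.011 0" --pt "-0.0083 -0.0102 0" --pt "0 0 0" --spin '[0,0,0,0,0,0,0,0,0,0,0,0,0,0,0,0]'

```text
t: 60.55
ee_pos: [397.7, -375.3, 94.6]
tcp_rot: [0.001, -0.0, 1.0, -0.001]
force: [-0.4, -0.0, -5.5]
gripper_width: 17.4
grasp_force: 26.9
```

```bash
python3 - <<'E'
from h import *
c=np.array([488.3,-288.2]);s=sense();d=s['ee_pos'][:2]-c;a=np.arctan2(d[1],d[0]);print(s['ee_pos'],s['force'],np.hypot(*d),np.degrees(a),s['gripper_width'])
E
```

```text
[ 397.73988659 -375.32824988   94.64576271] [-0.4004592  -0.03403044 -5.48568182] 125.66807895645054 -136.1064700499736 17.359140233052774
```

Emit:
drive_tool --claw '[1,1,1,1,1,1,1,1,1,1,1,1,1,1,1,1,1,1]' --pt "-0.0093 -0.0093 0" --pt "-0.0102 -0.0083 0" --pt "-0.011 -0.0071 0" --pt "-0.0117 -0.0059 0" --pt "-0.0122 -0.0047 0" --pt "-0.0127 -0.0034 0" --pt "-0.013 -0.002 0" --pt "-0.0131 -0.0007 0" --pt "-0.0131 0.0007 0" --pt "-0.013 0.0021 0" --pt "-0.0127 0.0034 0" --pt "-0.0122 0.0047 0" --pt "-0.0117 0.006 0" --pt "-0.011 0.0072 0" --pt "-0.0102 0.0083 0" --pt "0 0 0" --pt "0 0 0" --pt "0 0 0" --spin '[0,0,0,0,0,0,0,0,0,0,0,0,0,0,0,0,0,0]'

```text
t: 62.35
ee_pos: [579.5, -386.3, 95.2]
tcp_rot: [0.006, -0.0, 1.0, -0.005]
force: [10.3, -11.7, -16.7]
gripper_width: 15.6
grasp_force: 25.3
```

```bash
python3 - <<'E'
from h import *
c=np.array([488.3,-288.2]);s=sense();d=s['ee_pos'][:2]-c;a=np.arctan2(d[1],d[0]);print(s['ee_pos'],s['force'],np.hypot(*d),np.degrees(a),s['gripper_width'])
plan(572.4,-381.3,94)
E
```

```text
[ 579.48605595 -386.25073428   95.19454066] [ 10.2598981  -11.65636585 -16.69900903] 133.89863066082478 -47.07752787865538 15.622430669466954
now [ 579.5 -386.3   95.2] psi 1.571 tilt [ 0.012 -0.009 -1.   ] | spin about tool z 0 | shift tool before spin [7.1 5.  1.2] after spin [7.1 5.  1.2]
```

Emit:
drive_tool --claw '[-0.5,-1,-1,-1,-1,-1,-1,-1,-1,-1,-1]' --pt "0 0 0" --pt "0 0 0" --pt "0 0 0" --pt "0 0 0" --pt "0 0 0" --pt "0 0 -0.036" --pt "0 0 -0.036" --pt "0 0 0" --pt "0 0 0" --pt "0 0 0" --pt "0 0 0" --spin '[0,0,0,0,0,0,0,0,0,0,0]'

```text
t: 63.45
ee_pos: [571.9, -380.8, 165.2]
tcp_rot: [-0.001, -0.001, 1.0, 0.001]
force: [0.6, 0.1, 0.3]
gripper_width: 85.5
grasp_force: 0.0
```

```bash
python3 - <<'E'
from h import *
C=cam('wrist');print(sense()['ee_pos'],psi())
im=save('wrist','w10.png',crop=(200,180,440,400),f=2.5)
w6=None
for n in('top','scene'):
    i=snapshot(n);o=cv2.imread(f'pics/{n}6.png')[:,:,::-1]
    x,y=map(int,proj(cam(n),[573,-382,100]))
    for nm,q in(('before',o),('now',i)):
        q=q.astype(int)[y-16:y+17,x-16:x+17];m=(q.max(2)<95)&(q[...,0]-q[...,2]>12);v,u=np.nonzero(m);print(n,nm,len(u),(u.mean()+x-16).round(2),(v.mean()+y-16).round(2))
E
```

```text
[ 571.89151461 -380.75406677  165.20362325] 1.5718284616882539
top before 172 484.93 183.7
top now 48 482.98 186.79
scene before 120 155.15 262.1
scene now 121 152.31 259.92
```

View pics/w10.png

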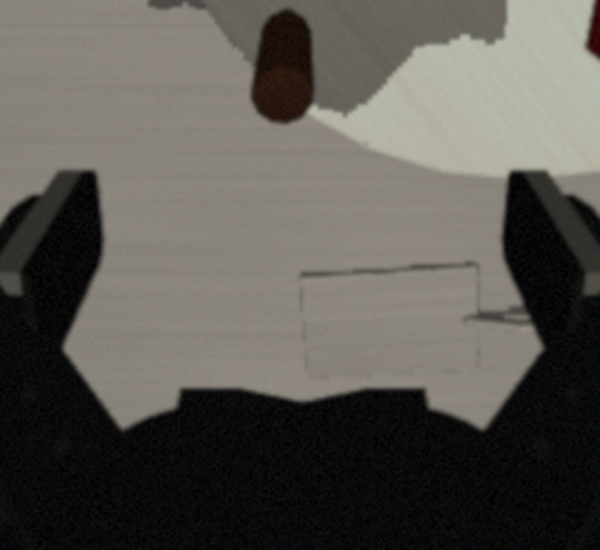

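```bash
python3 - <<'E'
from h import *
C=cam('wrist');p=sense()['ee_pos'];print(p)
k=at_z(C,312.8,218,122)
for P in ([575.7,-383.7,167.9],[575.4,-383.4,167.5]):
    C2=(C[0],C[1],C[2]+np.array(P)-p);b=at_z(C2,325.2,218.8,122)
    print('now',k.round(1),'before',b.round(1))
for c in ([488.3,-288.2],[487,-291]):
    f=lambda q:np.degrees(np.arctan2(q[1]-c[1],q[0]-c[0]));print('angle diff',f(k)-f(b),'vs w6',f(k)-f([573.5,-382]))
# matched scene camera: knob projection for candidate angle shift
S=cam('scene')
for d in(0,-1,-2,-3): 
    a=np.radians(-46.8+d);print(d,np.round(proj(S,[487.5+125*np.cos(a),-290+125*np.sin(a),100]),2))
E
```

```text
[ 572.27319741 -381.09617595  165.65062936]
now [ 567.  -387.1  122. ] before [ 572.  -381.1  122. ]
now [ 567.  -387.1  122. ] before [ 571.5 -380.8  122. ]
angle diff -3.413592142562173 vs w6 -3.709084509568413
angle diff -3.467370111025957 vs w6 -3.742023739528001
0 [154.21 261.02]
-1 [153.47 260.59]
-2 [152.74 260.14]
-3 [152.02 259.69]
```

The knob is about 3.6° short of its start. I grip it again and bring it the last 8 mm.

Emit:
drive_tool --claw '[-1,-1,-1,-1,-1,-1,0.3,1,1,1,1,1,1,1,1]' --pt "0.0053 -0.006 0.02" --pt "0 0 0.03" --pt "0 0 0.02" --pt "0 0 0" --pt "0 0 0" --pt "0 0 0" --pt "0 0 0" --pt "0 0 0" --pt "0 0 0" --pt "0 0 0" --pt "0 0 0" --pt "0 0 0" --pt "0 0 0" --pt "0 0 0" --pt "0 0 0" --spin '[0,0,0,0,0,0,0,0,0,0,0,0,0,0,0]' --squeeze 20

```text
t: 65.1
ee_pos: [567.3, -386.9, 97.3]
tcp_rot: [-0.0, -0.001, 1.0, 0.001]
force: [-3.5, 4.5, 5.6]
gripper_width: 17.3
grasp_force: 20.3
```

Emit:
drive_tool --claw '[1,1,1,1,1,1,1]' --pt "-0.0018 0.002 0" --pt "-0.0018 0.002 0" --pt "-0.0018 0.0019 0" --pt "0 0 0" --pt "0 0 0" --pt "0 0 0" --pt "0 0 0" --spin '[0,0,0,0,0,0,0]'

```text
t: 65.8
ee_pos: [573.5, -381.9, 97.2]
tcp_rot: [0.001, -0.001, 1.0, -0.0]
force: [-1.8, 1.2, 4.3]
gripper_width: 17.7
grasp_force: 20.3
```

Emit:
drive_tool --claw '[-0.5,-1,-1,-1,-1,-1,-1,-1,-1,-1,-1]' --pt "0 0 0" --pt "0 0 0" --pt "0 0 0" --pt "0 0 0" --pt "0 0 0" --pt "0 0 -0.036" --pt "0 0 -0.036" --pt "0 0 0" --pt "0 0 0" --pt "0 0 0" --pt "0 0 0" --spin '[0,0,0,0,0,0,0,0,0,0,0]'

```text
t: 66.9
ee_pos: [572.0, -380.9, 167.2]
tcp_rot: [-0.001, -0.001, 1.0, 0.001]
force: [-0.4, 0.4, -0.4]
gripper_width: 85.1
grasp_force: 0.0
```

```bash
python3 - <<'E'
from h import *
C=cam('wrist');print(sense()['ee_pos'],psi())
im=snapshot('wrist');s=im.astype(int)
# knob top disc: template match from w10
t=cv2.imread('pics/w10.png');t=cv2.resize(t,(240,220),interpolation=cv2.INTER_AREA)[:,:,::-1][26:52,98:130].copy()
# template centre corresponds to knob top (312.8,218) -> crop(112.8,38) -> offset (14.8,12)
r=cv2.matchTemplate(im[170:260,270:380].copy(),t,cv2.TM_CCOEFF_NORMED);_,mx,_,(x,y)=cv2.minMaxLoc(r);u,v=270+x+14.8,170+y+12;k=at_z(C,u,v,122);print(mx,u,v,k.round(1))
n='scene';o=cv2.imread('pics/scene6.png')[:,:,::-1];x,y=map(int,proj(cam(n),[573,-382,100]))
i=snapshot(n)
for nm,q in(('before',o),('now',i)):
    q=q.astype(int)[y-16:y+17,x-16:x+17];m=(q.max(2)<95)&(q[...,0]-q[...,2]>12);v,u=np.nonzero(m);print(n,nm,len(u),(u.mean()+x-16).round(2),(v.mean()+y-16).round(2))
print(lids(cam(n),i,z=108,amin=150))
E
```

```text
[ 572.02892785 -380.89478249  167.15886055] 1.571916613318353
0.9610834717750549 318.8 223 [ 571.1 -382.7  122. ]
scene before 120 155.15 262.1
scene now 126 154.78 261.87
[(575.3, 364.2, 52.7, 52.6, 15.4), (551.3, -237.2, 55.6, 55.1, -1.5), (418.6, -346.8, 45.9, 54.5, 0.8)]
```

The knob is back within about 0.5°. I move clear, check the numbers once more and hand in.

Emit:
drive_tool --claw '[-1,-1,-1,-1,-1,-1,-1,-1,-1,-1,-1,-1,-1,-1,-1]' --pt "0 0 -0.045" --pt "0 0 -0.045" --pt "0 0 -0.045" --pt "0.012 0.045 0" --pt "0.012 0.045 0" --pt "0.012 0.045 0" --pt "0.012 0.045 0" --pt "0.012 0.045 0" --pt "0.012 0.045 0" --pt "0.012 0.045 0" --pt "0.012 0.045 0" --pt "0.012 0.045 0" --pt "0 0 0" --pt "0 0 0" --pt "0 0 0" --spin '[0,0,0,0,0,0,0,0,0,0,0,0,0,0,0]'

```text
t: 68.5
ee_pos: [464.7, 22.7, 303.7]
tcp_rot: [-0.0, -0.0, 1.0, -0.0]
force: [0.2, -0.5, -0.7]
gripper_width: 85.4
grasp_force: 0.0
```

```bash
python3 - <<'E'
from h import *
for n in('scene','top'):
    i=snapshot(n);C=cam(n);print(n,'plate z',lids(C,i,z=108,amin=150),'counter z',lids(C,i,z=70,amin=150))
    for th,z in(('gauge_handle',44),('gauge_tip',6),('knob',100)):
        for m in mark_of(n,th)[:1]: r,c=m['centre'];print(th,round(m['score'],2),at_z(C,c*640,r*400,z).round(0))
    if n=='scene':
        o=cv2.imread('pics/scene6.png')[:,:,::-1];x,y=map(int,proj(C,[573,-382,100]))
        for q in(o,i):
            q=q.astype(int)[y-16:y+17,x-16:x+17];v,u=np.nonzero((q.max(2)<95)&(q[...,0]-q[...,2]>12));print(len(u),(u.mean()+x-16).round(2),(v.mean()+y-16).round(2))
print(sense()['ee_pos'],sense()['force'],sense()['t'])
E
```

```text
scene plate z [(575.1, 364.2, 52.8, 52.6, 15.4), (428.9, -225.7, 55.2, 54.8, -0.8), (551.3, -237.5, 54.8, 53.9, -1.2), (423.5, -346.8, 55.6, 54.5, 0.6)] counter z [(551.6, 385.5, 54.9, 54.6, 15.4), (399.6, -227.2, 57.4, 56.9, -0.8), (526.8, -239.6, 56.9, 56.0, -1.2), (394.0, -353.1, 57.8, 56.6, 0.6)]
gauge_handle 0.66 [422.  80.  44.]
gauge_tip 0.59 [513.  66.   6.]
knob 0.77 [ 575. -381.  100.]
120 155.15 262.1
121 154.5 261.92
top plate z [(544.8, 372.9, 52.5, 51.0, 15.1), (426.7, -226.2, 53.7, 54.3, -1.8), (548.9, -238.1, 54.5, 50.0, -0.4), (420.9, -347.2, 53.7, 54.4, 0.8)] counter z [(550.9, 384.7, 54.2, 52.7, 15.1), (428.9, -234.0, 55.5, 56.1, -1.8), (555.1, -246.4, 56.3, 51.6, -0.4), (422.9, -359.0, 55.4, 56.2, 0.8)]
knob 0.64 [ 559. -377.  100.]
[464.71354274  22.63750835 303.93838431] [1.04812936 0.24268122 0.46531019] 68.9
```

All three shut tins stand on the plate, the loose tin is where it was, the gauge is on the mat and the knob is back at its start.

```bash
python3 -c "
from station import *
print(job_done())"
```

```text
the job is handed in; nothing more can be done
None
```

The job is handed in: tins 2, 3 and 4 were shut and stand on the stand, loose tin 1 was left in place, the gauge lies flat along its mat (it started across it), and the stand was turned one full turn in two grips, the knob ending within about 1° of its start.

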